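Load a welding fixture with lug plates and pin them

ROBOT

A 6-joint arm with a two-finger parallel gripper is mounted at the origin on the work surface. World frame = base frame: x ahead of the robot, y to its left, z up, the work surface at z = 0. Lengths are in mm, angles in rad, forces in N, time in s.
With the tool pointing down it reaches from about 350 to 975 mm from the base axis. Payload 7.1 kg.
Tool frame: the origin (TCP) lies at the very end of the fingers, on their centre line; the grasp point (between the pads) lies 19 mm behind it; y points along the fingers, z is the direction in which the jaws open and shut, and the axes are right-handed (so a half turn about y gives the same grasp; the last joint's range is limited). The gripper opens to 88 mm and grips with 3 to 60 N. Pads are 20 mm wide; open, the fingers measure 115 mm over their backs; the gripper's body (75 mm by 178 mm) begins 61 mm behind the grasp point.
Start: joints at [1.305, 0.423, 1.63, -0, 1.089, -0.019], TCP at [152.657, 606.053, 222.675] pointing down, gripper open.
Joint ranges: [-3, 3], [-0.9, 2.11], [0.09, 2.58], [-1.31, 4.45], [0.11, 2.69], [-2.54, 2.54]. Speed limits (rad/s): [2.39, 2.39, 3.01, 3.14, 3.14, 3.14].

INTERFACE

Orientations are given as a rotation vector (axis times angle).
In Python, from workcell import ctrl gives the robot as it stands.
- The arm moves only by the shell command python3 -m jog 'ROWS'. ROWS is JSON, a list of rows, each a list of 3 entries, a list of its own where there are three numbers: the opening, from 0 (shut) to 1 (fully open), then the shift along the tool's x, y, z in cm, then the turn, a rotation vector about the tool's x, y, z in rad. In form: [[claw, [dx, dy, dz], [wx, wy, wz]], ...]. A call has 1 to 8 rows; each row is the pose to reach, as a shift and turn from the pose commanded when the call began, along the tool's axes at that moment; what a row does not reach only later rows make up. A row lasts 1/10 s, in which the tool goes at most 50 mm and 8.59 degrees, less where a joint would pass 70% of its speed; a pose out of reach is approached as far as the arm can. A call with a gripper value outside its range is refused whole. The fingers move at their own pace and stop on an object; the grip force is fixed at half the most. Time passes only in rows, so rows that repeat a pose let the fingers close. It gives the time, the measured TCP pose, the force and the opening at its end, in the units of the state.
- ctrl.get_obs(): the state, without advancing time (a new reading comes with each control period).
- ctrl.get_image(name): name is "scene" or "top" or "wrist"; returns a dict with "color" (480x640x3 uint8, red, green, blue), "z_map" (480x640 float32, mm along the optical axis (not along the pixel's ray), 0 where there is no reading), "fx", "fy", "cx", "cy" (pixels), "pose" (4x4, takes a point from camera to world coordinates). Camera axes: x right, y down, z forward; pixel columns grow to the right and rows downward; lengths in mm; the calibration is good to about 2 mm. A picture is of the moment at which its call begins.
- ctrl.close_job(): hands the job in, once; it reports no verdict.
The state is a dict: "t": time; "qpos": joint angles; "qvel": joint speeds; "joint_torque": joint torques, N m; "ee_pos": TCP position; "orientation": TCP orientation; "ft_force": force on the tool from outside, world axes, zero at the start; "moment": the same for the moment, N m; "width": finger opening in mm.
Only numpy, scipy, OpenCV 4.12 (cv2) and the standard library are available. Lean on these libraries where they do the work, as an engineer would, in place of code of your own. Each camera call takes 0.05 s, during which the arm holds its last target.

TASK

Load the welding fixture: put the tube offcut lying on it into the blue bin, then give every lug plate on the bench a station of its own: pull that station's brass plug if it has one and stand it in a free hole of the wooden block, lay the lug flat between the two guide dowels, plain end close up to the clamped square tube and square to it, eye over the bore, and put a steel pin from the block down through the eye into the bore until its collar sits on the lug. Pins not needed stay fully down in the block, and a plug may stay in a station that gets no lug; leave the tin and the wrench alone.

Things in the scene. Friction and masses are not known exactly. Their poses are not given: they have to be found in the camera images.
- fixture: Fixed welding fixture: flat steel plate, top 56 mm above the bench, x -90..110, y -160..160 mm. Origin at bench height under it; x across it away from the robot, y left along it. A 40 x 40 mm square tube lies clamped on it along y, near face at x = +41 mm, top 40 mm above the plate; two toggle clamps behind it reach 85 mm above the plate. Three stations in front of the tube, 90 mm apart.
- station1 (a point): Right station: centre of its 14 mm through bore at the plate's top, x -52, y -90 mm in the fixture's frame, same axes. Two round-topped guide dowels, 8 mm thick, 14 mm high, stand at x +33 mm, 28 mm either side of its centre line (48 mm between them). A lug lies right with its eye over this point and its x along the fixture's x: its tail is then 1 mm short of the tube.
- station2 (a point): Middle station: centre of its 14 mm through bore at the plate's top, x -52, y 0 mm in the fixture's frame, same axes. Two round-topped guide dowels, 8 mm thick, 14 mm high, stand at x +33 mm, 28 mm either side of its centre line (48 mm between them). A lug lies right with its eye over this point and its x along the fixture's x: its tail is then 1 mm short of the tube.
- station3 (a point): Left station: centre of its 14 mm through bore at the plate's top, x -52, y 90 mm in the fixture's frame, same axes. Two round-topped guide dowels, 8 mm thick, 14 mm high, stand at x +33 mm, 28 mm either side of its centre line (48 mm between them). A lug lies right with its eye over this point and its x along the fixture's x: its tail is then 1 mm short of the tube.
- lug1: Lug plate: loose flat bar of dark bare steel, 110 x 40 x 10 mm, about 0.33 kg, with one 15 mm through hole (the eye) centred 37 mm from the origin along -x. Origin at the centre of its underside; x along its length towards the plain tail end, z up. Starts flat on the bench, eye end nearer the robot, x within 0.5 rad of straight ahead. May be absent.
- lug2: Lug plate: loose flat bar of dark bare steel, 110 x 40 x 10 mm, about 0.33 kg, with one 15 mm through hole (the eye) centred 37 mm from the origin along -x. Origin at the centre of its underside; x along its length towards the plain tail end, z up. Starts flat on the bench, eye end nearer the robot, x within 0.5 rad of straight ahead. May be absent.
- lug3: Lug plate: loose flat bar of dark bare steel, 110 x 40 x 10 mm, about 0.33 kg, with one 15 mm through hole (the eye) centred 37 mm from the origin along -x. Origin at the centre of its underside; x along its length towards the plain tail end, z up. Starts flat on the bench, eye end nearer the robot, x within 0.5 rad of straight ahead. May be absent.
- pin1: Loose steel locating pin, 0.13 kg, all three alike: shank 12 mm thick, 44 mm long, round-nosed; collar 28 mm across, 4 mm thick; on it a dark knurled round head 22 mm across, 24 mm tall, to grip. Origin on the axis at the collar's underside, z up. Starts upright in a hole of the pin block, collar on the block.
- pin2: Loose steel locating pin, 0.13 kg, all three alike: shank 12 mm thick, 44 mm long, round-nosed; collar 28 mm across, 4 mm thick; on it a dark knurled round head 22 mm across, 24 mm tall, to grip. Origin on the axis at the collar's underside, z up. Starts upright in a hole of the pin block, collar on the block.
- pin3: Loose steel locating pin, 0.13 kg, all three alike: shank 12 mm thick, 44 mm long, round-nosed; collar 28 mm across, 4 mm thick; on it a dark knurled round head 22 mm across, 24 mm tall, to grip. Origin on the axis at the collar's underside, z up. Starts upright in a hole of the pin block, collar on the block.
- plug1: Loose brass spatter plug, 0.06 kg, all alike: stem 12 mm thick, 22 mm long, round-nosed; flange 30 mm across, 5 mm thick; on it a knob 16 mm across, 17 mm tall, to grip. Origin on the axis at the flange's underside, z up. Starts in the bore of station1, flange on the plate, or is absent (that bore is then open).
- plug2: Loose brass spatter plug, 0.06 kg, all alike: stem 12 mm thick, 22 mm long, round-nosed; flange 30 mm across, 5 mm thick; on it a knob 16 mm across, 17 mm tall, to grip. Origin on the axis at the flange's underside, z up. Starts in the bore of station2, flange on the plate, or is absent (that bore is then open).
- plug3: Loose brass spatter plug, 0.06 kg, all alike: stem 12 mm thick, 22 mm long, round-nosed; flange 30 mm across, 5 mm thick; on it a knob 16 mm across, 17 mm tall, to grip. Origin on the axis at the flange's underside, z up. Starts in the bore of station3, flange on the plate, or is absent (that bore is then open).
- pin_block: Drilled hardwood block for pins and plugs, fixed: 56 (x) x 208 (y) x 56 mm high, origin at the centre of its underside, y along the row of five round holes, 42 mm apart. Three hold pins at the start.
- hole1 (a point): Mouth of a hole of the pin block (15 mm wide, 50 mm deep), at its top: y = -84 mm in the block's frame. A pin or plug fully home has its collar or flange on the block.
- hole2 (a point): Mouth of a hole of the pin block (15 mm wide, 50 mm deep), at its top: y = -42 mm in the block's frame. A pin or plug fully home has its collar or flange on the block.
- hole3 (a point): Mouth of a hole of the pin block (15 mm wide, 50 mm deep), at its top: y = 0 mm in the block's frame. A pin or plug fully home has its collar or flange on the block.
- hole4 (a point): Mouth of a hole of the pin block (15 mm wide, 50 mm deep), at its top: y = 42 mm in the block's frame. A pin or plug fully home has its collar or flange on the block.
- hole5 (a point): Mouth of a hole of the pin block (15 mm wide, 50 mm deep), at its top: y = 84 mm in the block's frame. A pin or plug fully home has its collar or flange on the block.
- offcut1: Loose offcut of bright square tube, 30 x 30 mm, 70 mm long, 0.14 kg, hollow. Origin at the centre of its underside; its length is along y, z up. Starts on the fixture, in front of the tube, across the gap between the right and middle stations. May be absent.
- offcut2: Loose offcut of bright square tube, 30 x 30 mm, 70 mm long, 0.14 kg, hollow. Origin at the centre of its underside; its length is along y, z up. Starts on the fixture, in front of the tube, across the gap between the middle and left stations. May be absent.
- scrap_bin: Open blue plastic bin for scrap, fixed: 160 (x) x 200 (y) x 75 mm high outside, walls and floor 4 mm, origin at the centre of its underside.
- paste_tin: Small closed grey tin, 56 mm across, 48 mm tall, loose on the bench between the lug plates and the fixture; origin at the centre of its underside. To be left alone.
- wrench: Wrench, 150 mm long, lying loose in front of the robot beside the pin block; to be left alone. Origin under its middle, x along its length.
There are look-alikes about, which are no part of the job. Leave any orange look-alike of the offcut2 alone. Leave any red look-alike of the pin2 alone.

How it is judged:
By the outcome, as a careful person would: the job done as asked, in the order asked, and still so for the second after the job is handed in, with the robot touching nothing.
Of lug1, lug2, lug3 only 2 to 3 are there at a start; the rules pass over those that are not, and their reading is None.
Of plug1, plug2, plug3 only 2 to 3 are there at a start; the rules pass over those that are not, and their reading is None.
Of offcut1, offcut2 only 1 to 1 are there at a start; the rules pass over those that are not, and their reading is None.
At some moment in a run one of lug1, lug2, lug3, offcut1, offcut2 may be knocked a few centimetres aside while the robot is not near it.
It also fails if it takes over 210 s, if anything falls off the work surface, if the arm or the gripper's body presses on something with over 40 N, if the wrist force passes 120 N, or if a joint passes its speed limit or range.

## Working session

There is one attempt and no reset: what is moved stays moved. The work goes in short steps, Python scripts to look and compute and a shell command to move; the robot and the scene stay as the last step left them, time stands still between calls to the robot, and variables do not carry over. Pictures are saved under pics/ and viewed, and the job is handed in when it is done.

```bash
ls -la; mkdir -p pics; python3 - <<'E'
from workcell import ctrl
import cv2
print(ctrl.get_obs())
for n in ("scene","top","wrist"):
    im=ctrl.get_image(n)
    cv2.imwrite(f"pics/{n}0.png",im["color"][:,:,::-1])
    print(n,im["fx"],im["fy"],im["cx"],im["cy"],im["pose"].round(3).tolist())
E
```

```text
total 12
drwxr-xr-x  3 agent agent 4096 Dec  7 08:39 .
drwxr-xr-x 23 root  root  4096 Dec  7 08:38 ..
drwxr-xr-x  2 agent agent 4096 Dec  7 08:39 pics
{'t': 0.0, 'qpos': array([ 1.30497819e+00,  4.23795037e-01,  1.63071001e+00, -3.76655581e-05,
        1.08856812e+00, -1.90083447e-02]), 'qvel': array([ 4.28599901e-04,  8.34405900e-05,  5.49400571e-04, -9.45354021e-04,
        1.64705559e-03,  1.16052324e-04]), 'joint_torque': array([ 1.09232482e-03, -5.44622219e+01, -2.73670453e+01,  6.45092083e-02,
        2.27317074e-02, -9.29332464e-05]), 'ee_pos': array([152.53836171, 605.52459146, 221.92242492]), 'orientation': array([-1.56357122,  0.19391982, -0.19364098]), 'ft_force': array([-0.25069119,  0.21244372, -1.17834078]), 'moment': array([-0.00011946, -0.0366162 ,  0.00703766]), 'width': 88.0677217163341}
scene 463.18244184437543 463.18244184437543 317.47987077688293 239.1609035353123 [[0.023, 0.699, -0.715, 1262.387], [1.0, -0.021, 0.011, -46.218], [-0.007, -0.715, -0.699, 818.54], [0.0, 0.0, 0.0, 1.0]]
top 453.05742400674484 453.05742400674484 324.0361301712379 241.00361781018262 [[-0.004, -0.998, 0.069, 426.757], [-1.0, 0.003, -0.012, -23.697], [0.011, -0.069, -0.998, 890.434], [0.0, 0.0, 0.0, 1.0]]
wrist 400.5910462317403 400.5910462317403 322.9203816801987 241.44521471264474 [[0.244, 0.937, 0.249, 85.245], [0.97, -0.235, -0.062, 623.444], [0.0, 0.257, -0.967, 383.85], [0.0, 0.0, 0.0, 1.0]]
```

View pics/top0.png

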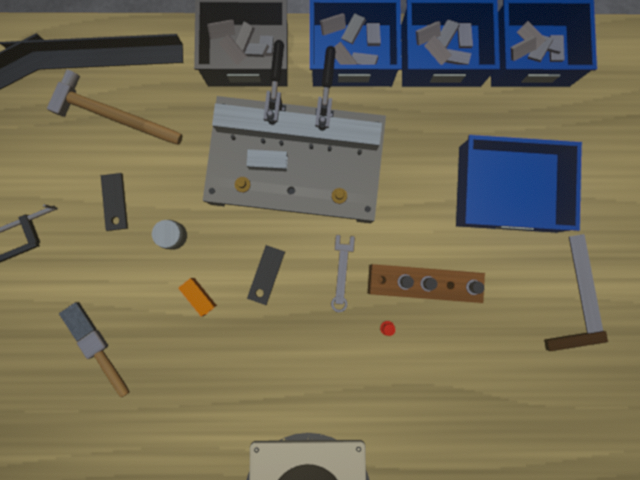

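View pics/scene0.png

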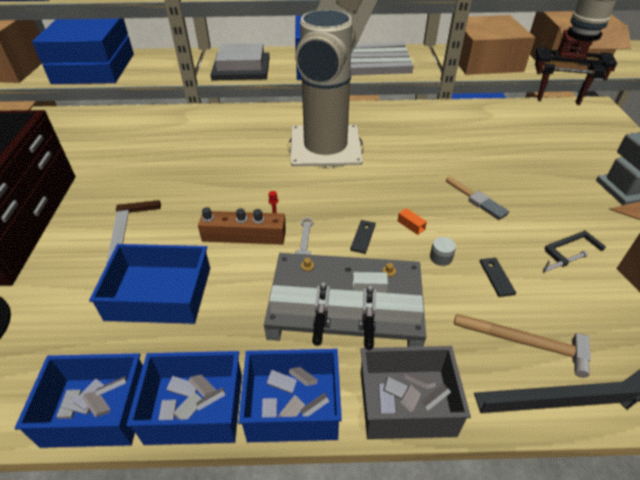

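View pics/wrist0.png

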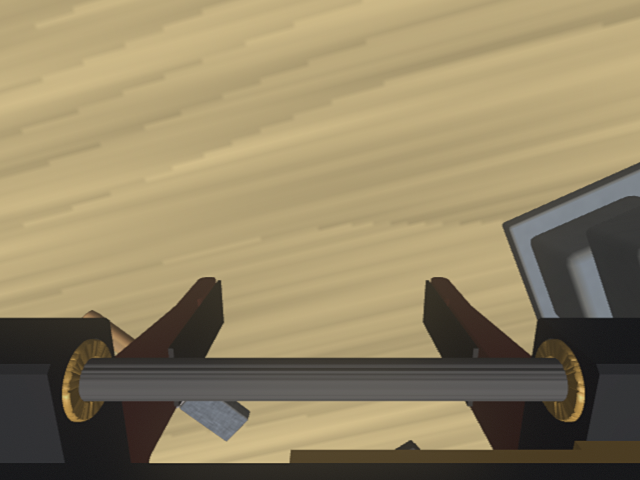

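```bash
python3 - <<'E'
import cv2
im=cv2.imread("pics/top0.png")
c=im[85:230,195:395]; cv2.imwrite("pics/fx0.png",cv2.resize(c,None,fx=4,fy=4,interpolation=cv2.INTER_CUBIC))
c=im[225:345,240:500]; cv2.imwrite("pics/bl0.png",cv2.resize(c,None,fx=3,fy=3,interpolation=cv2.INTER_CUBIC))
c=im[160:310,80:230]; cv2.imwrite("pics/lg0.png",cv2.resize(c,None,fx=4,fy=4,interpolation=cv2.INTER_CUBIC))
E
```

```text
(no output)
```

View pics/fx0.png

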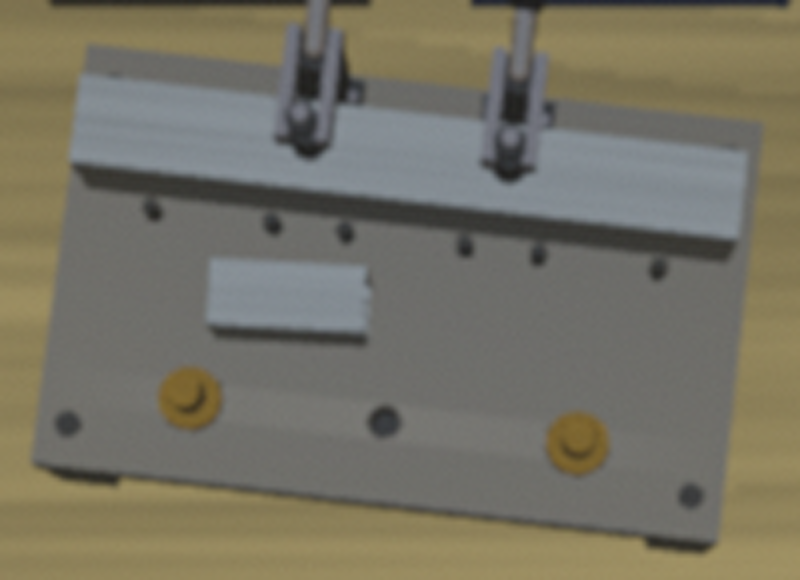

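View pics/bl0.png

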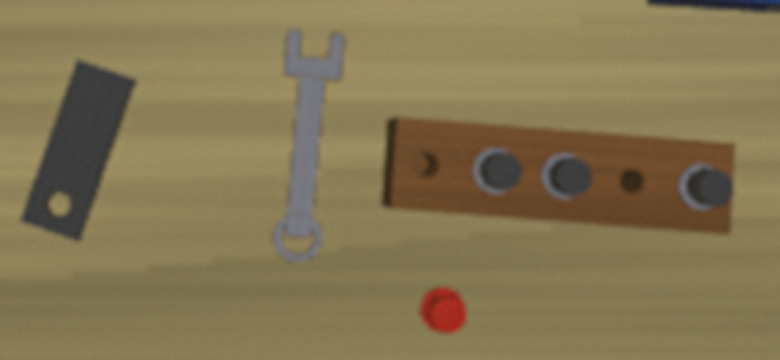

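View pics/lg0.png

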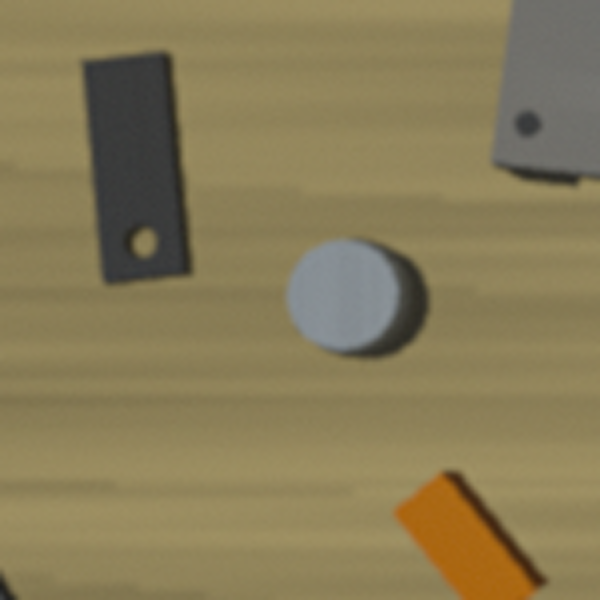

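```bash
cat > h.py <<'E'
import numpy as np, cv2
from workcell import ctrl
from scipy.spatial.transform import Rotation as R
from scipy.optimize import least_squares
def ray(cam,u,v,z):
    P=cam["pose"]; d=P[:3,:3]@np.array([(u-cam["cx"])/cam["fx"],(v-cam["cy"])/cam["fy"],1]); o=P[:3,3]
    return o+d*(z-o[2])/d[2]
def proj(cam,p):
    P=cam["pose"]; q=P[:3,:3].T@(np.asarray(p,float)-P[:3,3]); return np.array([cam["fx"]*q[0]/q[2]+cam["cx"],cam["fy"]*q[1]/q[2]+cam["cy"]])
def fit2(model,pts):
    "rigid 2d: returns x,y,yaw,resid"
    model=np.array(model,float);pts=np.array(pts,float)
    def f(s):
        c,n=np.cos(s[2]),np.sin(s[2]); return ((model@np.array([[c,n],[-n,c]])+s[:2])-pts).ravel()
    r=least_squares(f,[pts[:,0].mean(),pts[:,1].mean(),0]); return r.x,r.fun.reshape(-1,2)
E
python3 - <<'E'
from h import *
c=ctrl.get_image("top"); np.set_printoptions(precision=1,suppress=True)
f=lambda u,v,z:ray(c,195+(u+.5)/4-.5,85+(v+.5)/4-.5,z)[:2]
mod=[(-90,160),(-90,-160),(110,-160),(110,160),(-52,0),(-52,90),(-52,-90)]
px=[(35,463,56),(716,543,56),(763,124,56),(88,45,56),(384,421,56),(189,399,61),(577,443,61)]
pts=[f(*p) for p in px]
s,r=fit2(mod,pts); print("fix",s,s[2]); print(r)
print("offcut",[f(*p) for p in [(210,258,86),(370,266,86),(366,334,86),(206,326,86)]])
g=lambda u,v,z:ray(c,240+(u+.5)/3-.5,225+(v+.5)/3-.5,z)[:2]
print("pins heads",[g(*p) for p in [(500,171,84),(571,177,84),(712,187,84)]])
print("holes",[g(*p) for p in [(427,164,56),(631,181,56)]])
h=lambda u,v,z:ray(c,80+(u+.5)/4-.5,160+(v+.5)/4-.5,z)[:2]
lm=[(55,20),(55,-20),(-55,-20),(-55,20)]
print("lugL",fit2(lm,[h(*p,10) for p in [(84,62),(168,53),(189,272),(106,282)]]))
print("lugR",fit2(lm,[g(*p,10) for p in [(80,61),(135,81),(80,241),(22,220)]]))
print("tin",h(343,295,48))
b=ray(c,519,183,75);print("bin",b)
print("orange",h(480,540,30))
z=c["z_map"]; print(z[159,267],z[202,114],z[275,266],z[165,300])
E
```

```text
fix [630.8  21.8  -0.1] -0.11881261555179667
[[-0.1  1.7]
 [ 0.1 -0.7]
 [ 0.1  0. ]
 [ 0.1  0. ]
 [-0.7 -0.2]
 [ 0.5 -0.6]
 [ 0.  -0.2]]
offcut [array([648.6, 104.8]), array([644.9,  32.8]), array([613.8,  34.5]), array([617.6, 106.3])]
pins heads [array([ 409.5, -179.1]), array([ 405.8, -221.2]), array([ 399.5, -305. ])]
holes [array([ 413.4, -139.8]), array([ 402.5, -264.9])]
lugL (array([566.3, 375.5,   0.1]), array([[ 0.4, -0.5],
       [ 0.9,  0.5],
       [-0.6,  0.1],
       [-0.7, -0.1]]))
lugR (array([422.3,  78.3,  -0.3]), array([[ 0.7,  0.7],
       [ 0.6, -1.4],
       [-0.5,  0.1],
       [-0.8,  0.5]]))
tin [500.  261.3]
bin [ 588.3 -390.4   75. ]
orange [385.7 200.8]
809.7297 879.7532 872.00793 842.8287
```

```bash
cat >> h.py <<'E'
np.set_printoptions(precision=2,suppress=True)
FIX=np.array([630.8,21.8,-0.1188])
def fx(x,y,z=56):
    c,n=np.cos(FIX[2]),np.sin(FIX[2]); return np.array([FIX[0]+c*x-n*y,FIX[1]+n*x+c*y,z])
def tgt(x,y,z,jaw):
    """print tool shift (cm) and turn to bring the measured TCP to x,y,z, tool y down and tool z along +-jaw angle"""
    o=ctrl.get_obs(); M=R.from_rotvec(o["orientation"]).as_matrix()
    sh=M.T@(np.array([x,y,z])-o["ee_pos"])/10
    best=None
    for k in (0,np.pi):
        a=jaw+k; zt=np.array([np.cos(a),np.sin(a),0]); yt=np.array([0,0,-1.]); T=np.c_[np.cross(yt,zt),yt,zt]
        w=R.from_matrix(M.T@T).as_rotvec()
        if best is None or np.linalg.norm(w)<np.linalg.norm(best): best=w
    print("shift cm",sh.round(2),"turn",best.round(3),"| ee",o["ee_pos"].round(1),"q6",o["qpos"][5].round(2),"t",round(o["t"],2))
def st():
    o=ctrl.get_obs(); M=R.from_rotvec(o["orientation"]).as_matrix()
    print("t %.2f"%o["t"],"ee",o["ee_pos"].round(1),"jaw %.3f"%np.arctan2(M[1,2],M[0,2]),"down",M[:,1].round(3),"F",o["ft_force"].round(1),"w %.1f"%o["width"],"q",o["qpos"].round(2))
def shot(name,fn,crop=None,k=1):
    im=ctrl.get_image(name); a=im["color"][:,:,::-1]
    if crop: u0,v0,u1,v1=crop; a=a[v0:v1,u0:u1]
    a=cv2.resize(a,None,fx=k,fy=k,interpolation=cv2.INTER_CUBIC); cv2.imwrite("pics/"+fn,a); return im
E
python3 - <<'E'
from h import *
st(); print(R.from_rotvec(ctrl.get_obs()["orientation"]).as_matrix())
# offcut: center, yaw
lm=[(15,35),(15,-35),(-15,-35),(-15,35)]
pts=[(648.6,104.8),(644.9,32.8),(613.8,34.5),(617.6,106.3)]
s,r=fit2(lm,pts);print(s,r)
tgt(s[0],s[1],200,s[2]+np.pi/2)
E
```

```text
t 0.20 ee [152.6 605.8 222.2] jaw 1.324 down [-0. -0. -1.] F [ 0.8  0.5 -0.6] w 87.8 q [ 1.3   0.42  1.63 -0.    1.09 -0.02]
[[ 0.97 -0.    0.24]
 [-0.24 -0.    0.97]
 [-0.   -1.   -0.  ]]
[631.23  69.6   -0.05] [[-0.58 -1.03]
 [-0.51  1.07]
 [ 0.63  0.93]
 [ 0.46 -0.97]]
shift cm [ 59.51   2.26 -40.29] turn [ 0.  -0.2 -0. ] | ee [152.6 605.8 222.2] q6 -0.02 t 0.2
```

```bash
python3 -m jog '[[1,[59.5,2.3,-40.3],[0,-0.2,0]],[1,[59.5,2.3,-40.3],[0,-0.2,0]],[1,[59.5,2.3,-40.3],[0,-0.2,0]],[1,[59.5,2.3,-40.3],[0,-0.2,0]],[1,[59.5,2.3,-40.3],[0,-0.2,0]],[1,[59.5,2.3,-40.3],[0,-0.2,0]],[1,[59.5,2.3,-40.3],[0,-0.2,0]],[1,[59.5,2.3,-40.3],[0,-0.2,0]]]'; python3 -c "
from h import *
st();tgt(631.2,69.6,200,np.pi/2-.053)"
```

```text
t: 1.0
ee_pos: [419.9, 306.1, 209.9]
orientation: [-1.57, 0.036, -0.037]
ft_force: [0.2, 0.9, 0.2]
width: 87.7
t 1.00 ee [419.9 306.1 209.9] jaw 1.524 down [ 0.  0. -1.] F [0.2 0.9 0.2] w 87.7 q [ 0.61  0.29  1.87  0.    0.98 -0.92]
shift cm [ 22.21   0.99 -22.64] turn [-0.    0.01  0.  ] | ee [419.9 306.1 209.9] q6 -0.92 t 1.0
```

```bash
python3 -m jog '[[1,[22.2,1,-22.6],[0,0,0]],[1,[22.2,1,-22.6],[0,0,0]],[1,[22.2,1,-22.6],[0,0,0]],[1,[22.2,1,-22.6],[0,0,0]],[1,[22.2,1,-22.6],[0,0,0]],[1,[22.2,1,-22.6],[0,0,0]],[1,[22.2,1,-22.6],[0,0,0]],[1,[22.2,1,-22.6],[0,0,0]]]'; python3 -c "
from h import *
st();shot('wrist','w1.png');shot('top','t1.png');tgt(631.2,69.6,62,np.pi/2-.053)"
```

```text
t: 1.8
ee_pos: [631.1, 69.8, 199.3]
orientation: [-1.571, 0.039, -0.039]
ft_force: [-0.4, 0.0, 0.9]
width: 87.8
t 1.80 ee [631.1  69.8 199.3] jaw 1.521 down [-0. -0. -1.] F [-0.4  0.   0.9] w 87.8 q [ 0.09  0.46  1.62 -0.    1.05 -1.43]
shift cm [ 0.24 13.74 -0.24] turn [-0.    0.01 -0.  ] | ee [629.1  72.1 199.4] q6 -1.43 t 1.9
```

View pics/w1.png

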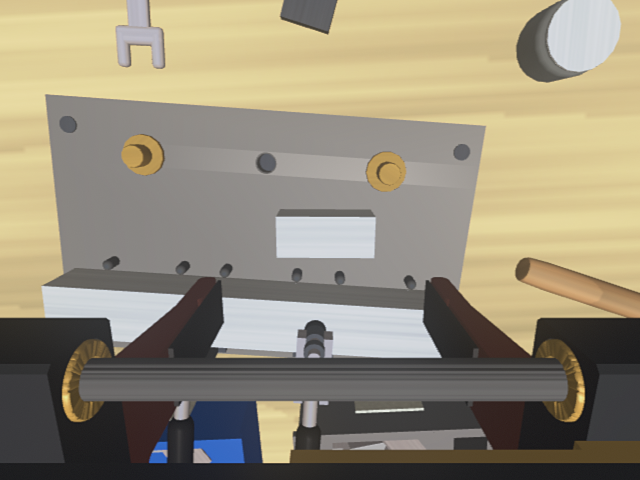

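View pics/t1.png

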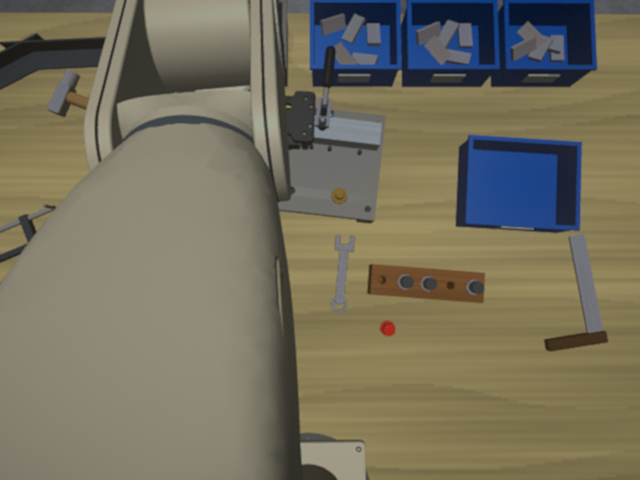

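```bash
python3 - <<'E'
from h import *
im=shot('wrist','w2.png',(30,80,500,300),1.7)
st(); M=R.from_rotvec(ctrl.get_obs()["orientation"]).as_matrix();p=ctrl.get_obs()["ee_pos"]
print("cam in tool: pos",M.T@(im["pose"][:3,3]-p)); print(M.T@im["pose"][:3,:3])
print("tcp px",proj(im,p),"grasp px",proj(im,p-19*M[:,1]))
print([proj(im,p+s*44*M[:,2]) for s in(1,-1)])
E
```

```text
t 1.95 ee [628.9  72.7 199.6] jaw 1.525 down [-0.  0. -1.] F [-0.1 -0.5 -0.1] w 87.6 q [ 0.1   0.46  1.63  0.    1.05 -1.43]
cam in tool: pos [ -69.17 -161.69    0.06]
[[ 0.    0.97  0.26]
 [-0.   -0.26  0.97]
 [ 1.   -0.    0.  ]]
tcp px [322.21 299.76] grasp px [322.21 319.2 ]
[array([423.45, 299.65]), array([220.89, 299.87])]
```

View pics/w2.png

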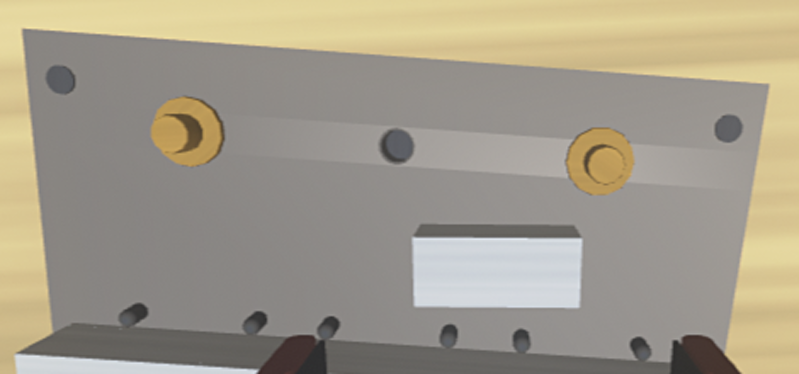

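```bash
python3 - <<'E'
from h import *
im=ctrl.get_image('wrist')
f=lambda u,v,z:ray(im,30+(u+.5)/1.7-.5,80+(v+.5)/1.7-.5,z)[:2]
mod=[(-90,160),(-90,-160),(-52,0),(-52,90),(-52,-90),(41,0)]
px=[(768,84,56),(23,29,56),(397,145,56),(599,160.5,61),(187,131.5,61)]
s,r=fit2(mod[:5],[f(*p) for p in px]); print("fix",s,s[2]); print(r)
lm=[(15,35),(15,-35),(-15,-35),(-15,35)]
s,r=fit2(lm,[f(*p,86) for p in [(580,307),(413,305),(413,237),(581,238)]]);print(s,r)
tgt(s[0],s[1],62,np.pi/2+s[2])
E
```

```text
fix [631.14  24.98  -0.12] -0.11576008326874164
[[-0.33  0.66]
 [-0.49 -0.82]
 [ 0.33 -0.29]
 [ 0.37  0.73]
 [ 0.12 -0.29]]
[631.37  73.    -0.05] [[ 0.05 -0.41]
 [ 0.35  0.33]
 [-0.33 -0.3 ]
 [-0.08  0.38]]
shift cm [ 0.26 13.78  0.01] turn [-0.    0.01 -0.  ] | ee [628.9  73.  199.8] q6 -1.43 t 2.0
```

```bash
python3 -m jog '[[1,[0.3,8,0],[0,0.01,0]],[1,[0.3,8,0],[0,0.01,0]],[1,[0.3,8,0],[0,0.01,0]],[1,[0.3,8,0],[0,0.01,0]]]'; python3 -c "
from h import *
st();shot('wrist','w3.png')"
```

```text
t: 2.4
ee_pos: [632.6, 72.6, 120.3]
orientation: [-1.57, 0.044, -0.043]
ft_force: [0.4, 0.2, 0.3]
width: 87.5
t 2.40 ee [632.6  72.6 120.3] jaw 1.515 down [-0.  0. -1.] F [0.4 0.2 0.3] w 87.5 q [ 0.1   0.56  1.67  0.    0.91 -1.42]
```

View pics/w3.png

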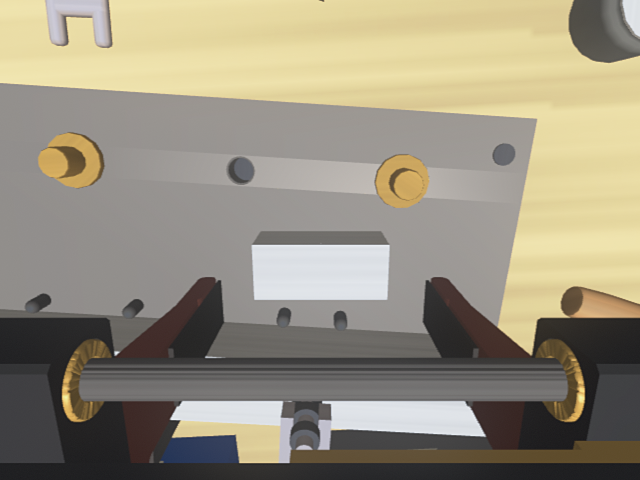

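```bash
python3 -m jog '[[1,[0,6,0],[0,0,0]],[1,[0,6,0],[0,0,0]],[1,[0,6,0],[0,0,0]],[0.6,[0,6,0],[0,0,0]],[0.6,[0,6,0],[0,0,0]],[0.6,[0,6,0],[0,0,0]],[0.6,[0,6,0],[0,0,0]],[0.6,[0,6,0],[0,0,0]]]'; python3 -c "
from h import *
st()"
```

```text
t: 3.25
ee_pos: [634.3, 71.6, 61.8]
orientation: [-1.57, 0.042, -0.047]
ft_force: [-0.8, 0.3, 7.6]
width: 69.4
t 3.25 ee [634.3  71.6  61.8] jaw 1.514 down [ 0.  0. -1.] F [-0.8  0.3  7.6] w 69.4 q [ 0.09  0.65  1.68 -0.    0.81 -1.42]
```

```bash
python3 -m jog '[[0.5,[0,0,0],[0,0,0]],[0.5,[0,0,0],[0,0,0]]]'; python3 -c "
from h import *
st();shot('wrist','w4.png')"
```

```text
t: 3.45
ee_pos: [634.3, 71.6, 61.8]
orientation: [-1.57, 0.042, -0.047]
ft_force: [-0.9, 0.4, 7.6]
width: 70.0
t 3.45 ee [634.3  71.6  61.8] jaw 1.514 down [ 0.  0. -1.] F [-0.9  0.4  7.6] w 70.0 q [ 0.09  0.65  1.68  0.    0.81 -1.42]
```

View pics/w4.png

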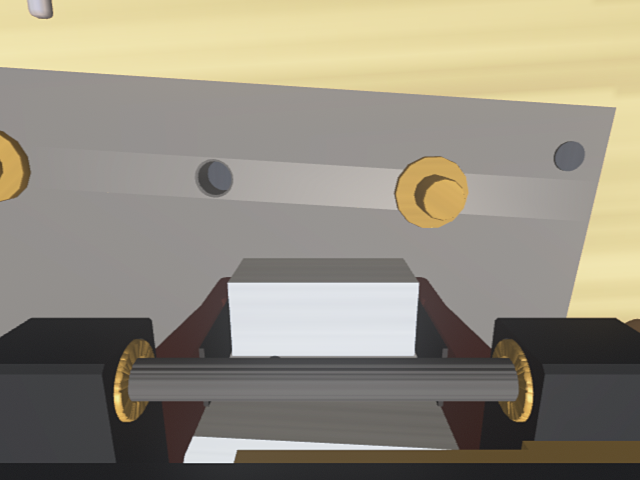

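```bash
python3 -m jog '[[0.5,[0,-3,0],[0,0,0]],[0.5,[0,-6,0],[0,0,0]],[0.5,[0,-14,0],[0,0,0]],[0.5,[0,-14,0],[0,0,0]],[0.5,[0,-14,0],[0,0,0]],[0.5,[0,-14,0],[0,0,0]]]'; python3 -c "
from h import *
st();shot('wrist','w5.png');tgt(588,-390,190,1.51)"
```

```text
t: 4.1
ee_pos: [633.0, 71.5, 200.5]
orientation: [-1.57, 0.044, -0.046]
ft_force: [-0.2, 0.6, -1.9]
width: 69.8
t 4.10 ee [633.   71.5 200.5] jaw 1.514 down [ 0.  0. -1.] F [-0.2  0.6 -1.9] w 69.8 q [ 0.09  0.46  1.62  0.    1.06 -1.42]
shift cm [ -1.78   0.92 -46.32] turn [ 0.  0. -0.] | ee [632.2  71.4 199.1] q6 -1.42 t 4.15
```

View pics/w5.png

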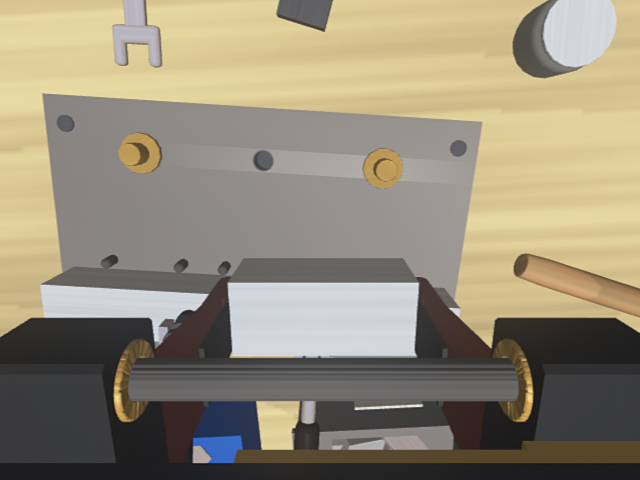

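```bash
python3 -m jog '[[0.5,[-1.8,0.9,-46.3],[0,0,0]],[0.5,[-1.8,0.9,-46.3],[0,0,0]],[0.5,[-1.8,0.9,-46.3],[0,0,0]],[0.5,[-1.8,0.9,-46.3],[0,0,0]],[0.5,[-1.8,0.9,-46.3],[0,0,0]],[0.5,[-1.8,0.9,-46.3],[0,0,0]],[0.5,[-1.8,0.9,-46.3],[0,0,0]],[0.5,[-1.8,0.9,-46.3],[0,0,0]]]'; python3 -c "
from h import *
st();tgt(588,-390,190,1.51)"
```

```text
t: 4.95
ee_pos: [593.1, -327.9, 189.4]
orientation: [-1.568, 0.048, -0.042]
ft_force: [1.2, -0.2, -1.4]
width: 70.1
t 4.95 ee [ 593.1 -327.9  189.4] jaw 1.514 down [-0.  0. -1.] F [ 1.2 -0.2 -1.4] w 70.1 q [-0.52  0.54  1.53  0.    1.08 -2.04]
shift cm [-0.15 -0.07 -6.23] turn [-0.  0. -0.] | ee [ 593.1 -327.9  189.4] q6 -2.04 t 4.95
```

```bash
python3 -m jog '[[0.5,[-0.3,0,-5.8],[0,0,0]],[0.5,[-0.3,0,-5.8],[0,0,0]],[0.5,[-0.3,0,-5.8],[0,0,0]],[0.5,[-0.3,6,-5.8],[0,0,0]],[0.5,[-0.3,12,-5.8],[0,0,0]],[0.5,[-0.3,15.5,-5.8],[0,0,0]],[0.5,[-0.3,15.5,-5.8],[0,0,0]],[0.5,[-0.3,15.5,-5.8],[0,0,0]]]'; python3 -c "
from h import *
st();shot('wrist','w6.png');shot('top','t6.png')"
```

```text
t: 5.75
ee_pos: [587.8, -382.0, 35.6]
orientation: [-1.568, 0.046, -0.041]
ft_force: [1.1, -0.8, -0.9]
width: 69.8
t 5.75 ee [ 587.8 -382.    35.6] jaw 1.515 down [-0.  0. -1.] F [ 1.1 -0.8 -0.9] w 69.8 q [-0.59  0.76  1.53  0.    0.86 -2.11]
```

View pics/w6.png

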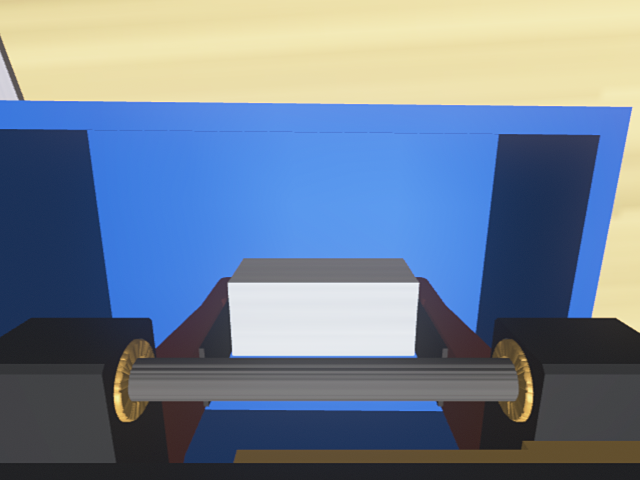

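Held inside the bin, well clear of the walls. Lower, release, rise.

```bash
python3 -m jog '[[0.5,[0,1.8,0],[0,0,0]],[0.5,[0,1.8,0],[0,0,0]],[1,[0,1.8,0],[0,0,0]],[1,[0,1.8,0],[0,0,0]],[1,[0,1.8,0],[0,0,0]],[1,[0,-8,0],[0,0,0]],[1,[0,-16,0],[0,0,0]],[1,[0,-16,0],[0,0,0]]]'; python3 -c "
from h import *
p=fx(-52,90);print(p);tgt(*p[:2],190,np.pi/2-.116)"
```

```text
t: 6.65
ee_pos: [588.3, -384.3, 170.8]
orientation: [-1.57, 0.045, -0.044]
ft_force: [0.4, -1.5, 0.3]
width: 87.8
[589.83 117.33  56.  ]
shift cm [-2.7  -1.91 50.09] turn [-0.    0.06 -0.  ] | ee [ 588.3 -384.3  170.8] q6 -2.11 t 6.65
```

```bash
python3 -m jog '[[1,[-2.7,-1.9,50.1],[0,0.06,0]],[1,[-2.7,-1.9,50.1],[0,0.06,0]],[1,[-2.7,-1.9,50.1],[0,0.06,0]],[1,[-2.7,-1.9,50.1],[0,0.06,0]],[1,[-2.7,-1.9,50.1],[0,0.06,0]],[1,[-2.7,-1.9,50.1],[0,0.06,0]],[1,[-2.7,-1.9,50.1],[0,0.06,0]],[1,[-2.7,-1.9,50.1],[0,0.06,0]]]'; python3 -c "
from h import *
tgt(590,118,160,np.pi/2-.116)"
```

```text
t: 7.45
ee_pos: [589.7, 17.3, 185.0]
orientation: [-1.569, 0.091, -0.093]
ft_force: [0.3, 0.1, -0.6]
width: 88.0
shift cm [-1.14  2.5  10.  ] turn [-0. -0.  0.] | ee [589.7  17.3 185. ] q6 -1.44 t 7.45
```

```bash
python3 -m jog '[[1,[-1,2,10],[0,0,0]],[1,[-1,2,10],[0,0,0]],[1,[-1,2,10],[0,0,0]],[1,[-1,2,10],[0,0,0]],[1,[-1,2,10],[0,0,0]]]'; python3 -c "
from h import *
st();shot('wrist','w7.png',(150,150,500,400),2.2);tgt(590,118,160,np.pi/2-.116)"
```

```text
t: 7.95
ee_pos: [591.7, 114.9, 164.7]
orientation: [-1.569, 0.092, -0.092]
ft_force: [0.0, -0.2, 0.3]
width: 87.9
t 7.95 ee [591.7 114.9 164.7] jaw 1.454 down [ 0. -0. -1.] F [ 0.  -0.2  0.3] w 87.9 q [ 0.17  0.46  1.72 -0.    0.96 -1.28]
shift cm [-0.22  0.47  0.33] turn [ 0. -0.  0.] | ee [591.8 114.5 164.7] q6 -1.28 t 8.0
```

View pics/w7.png

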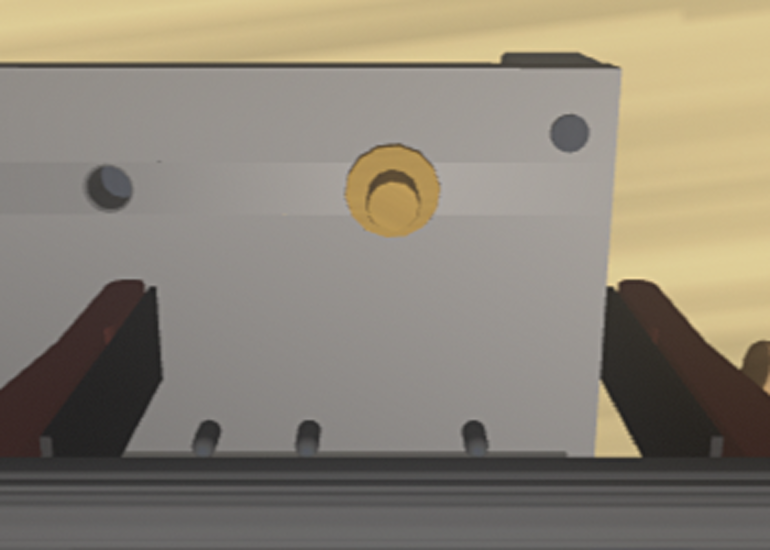

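```bash
python3 - <<'E'
from h import *
im=ctrl.get_image('wrist')
f=lambda u,v,z:ray(im,150+(u+.5)/2.2-.5,150+(v+.5)/2.2-.5,z)[:2]
for n,p in dict(knob=(393,203,78),flange=(392,190,61),bore2=(109,188,56),d1=(474,428,70),d2=(309,428,70),d0=(208,428,70)).items(): print(n,f(*p))
FIX[:]=631,24,-.117
print([fx(-52,90),fx(-52,0),fx(33,62),fx(33,118),fx(33,28)])
k=f(393,203,78); tgt(*k,63,np.pi/2-.117)
E
```

```text
knob [589.24 119.36]
flange [589.6  119.26]
bore2 [579.69  30.4 ]
d1 [669.3  136.68]
d2 [663.    83.71]
d0 [659.15  51.29]
[array([589.86, 119.45,  56.  ]), array([579.36,  30.07,  56.  ]), array([671.01,  81.72,  56.  ]), array([677.55, 137.34,  56.  ]), array([667.04,  47.96,  56.  ])]
shift cm [-0.32 10.17  0.47] turn [ 0. -0.  0.] | ee [591.8 114.3 164.7] q6 -1.28 t 8.05
```

```bash
python3 -m jog '[[1,[-0.3,5,0.5],[0,0,0]],[0.6,[-0.3,8,0.5],[0,0,0]],[0.5,[-0.3,10.1,0.5],[0,0,0]],[0.5,[-0.3,10.1,0.5],[0,0,0]],[0.5,[-0.3,10.1,0.5],[0,0,0]]]';python3 -c "
from h import *
st();shot('wrist','w8.png',(200,150,450,400),2.4)"
```

```text
t: 8.55
ee_pos: [589.5, 120.2, 63.7]
orientation: [-1.569, 0.093, -0.093]
ft_force: [0.5, -0.4, 0.9]
width: 59.5
t 8.55 ee [589.5 120.2  63.7] jaw 1.452 down [ 0. -0. -1.] F [ 0.5 -0.4  0.9] w 59.5 q [ 0.18  0.6   1.77 -0.    0.77 -1.27]
```

View pics/w8.png

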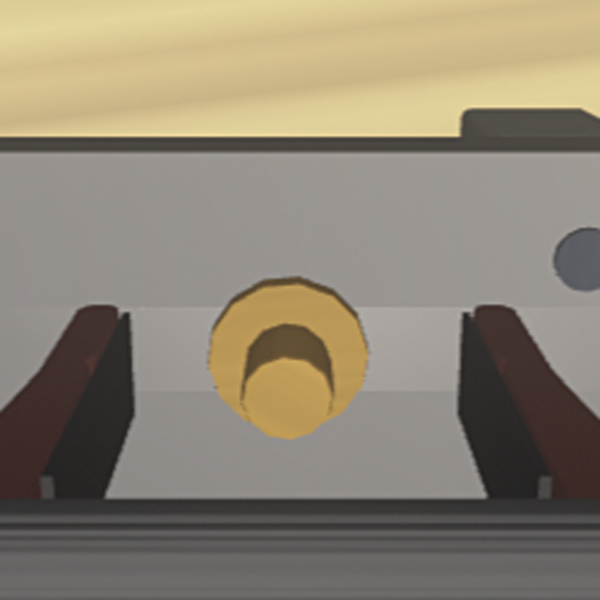

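```bash
python3 -m jog '[[0.4,[0,0,-0.1],[0,0,0]],[0.2,[0,0,-0.1],[0,0,0]],[0,[0,0,-0.1],[0,0,0]],[0,[0,0,-0.1],[0,0,0]],[0,[0,0,-0.1],[0,0,0]],[0,[0,0,-0.1],[0,0,0]],[0,[0,0,-0.1],[0,0,0]],[0,[0,0,-0.1],[0,0,0]]]';python3 -c "
from h import *
st()"
```

```text
t: 9.4
ee_pos: [589.0, 119.9, 63.5]
orientation: [-1.569, 0.092, -0.092]
ft_force: [-0.3, -3.0, 5.4]
width: 15.4
t 9.40 ee [589.  119.9  63.5] jaw 1.454 down [ 0. -0. -1.] F [-0.3 -3.   5.4] w 15.4 q [ 0.18  0.6   1.77 -0.    0.77 -1.27]
```

```bash
python3 -m jog '[[0,[0,-1,0],[0,0,0]],[0,[0,-3,0],[0,0,0]],[0,[0,-8,0],[0,0,0]],[0,[0,-12,0],[0,0,0]],[0,[0,-12,0],[0,0,0]],[0,[0,-12,0],[0,0,0]]]';python3 -c "
from h import *
st();shot('wrist','w9.png');tgt(413,-138,180,-.084)"
```

```text
t: 10.0
ee_pos: [589.4, 120.6, 184.5]
orientation: [-1.568, 0.09, -0.094]
ft_force: [-0.5, -0.1, -1.8]
width: 15.3
t 10.00 ee [589.4 120.6 184.5] jaw 1.454 down [ 0.  0. -1.] F [-0.5 -0.1 -1.8] w 15.3 q [ 0.18  0.43  1.71  0.    0.99 -1.27]
shift cm [-14.41   0.3  -27.71] turn [ 0.    1.54 -0.  ] | ee [588.4 120.4 183. ] q6 -1.27 t 10.05
```

View pics/w9.png

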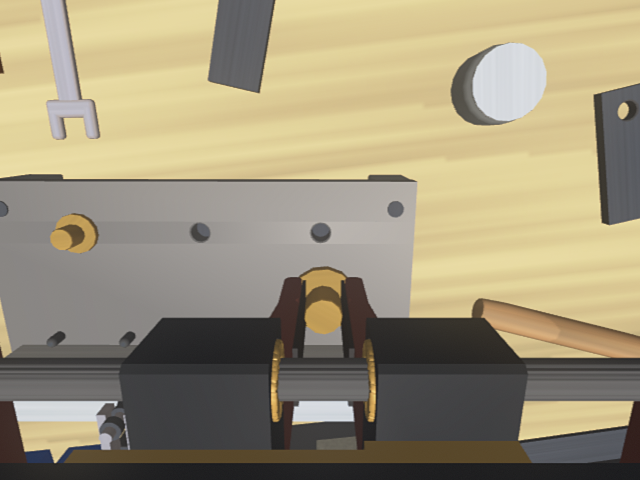

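```bash
python3 -c "
from h import *
im=shot('wrist','w10.png',(180,205,340,255),5)
for p in[(320,232),(200,232)]:print(ray(im,*p,56))"; python3 -m jog '[[0,[-14.4,0,-27.7],[0,1.54,0]],[0,[-14.4,0,-27.7],[0,1.54,0]],[0,[-14.4,0,-27.7],[0,1.54,0]],[0,[-14.4,0,-27.7],[0,1.54,0]],[0,[-14.4,0,-27.7],[0,1.54,0]],[0,[-14.4,0,-27.7],[0,1.54,0]],[0,[-14.4,0,-27.7],[0,1.54,0]],[0,[-14.4,0,-27.7],[0,1.54,0]]]';python3 -c "
from h import *
tgt(413,-138,170,-.084)"
```

```text
[588.26 119.37  56.  ]
[577.93  31.03  56.  ]
t: 10.9
ee_pos: [411.2, -139.3, 181.9]
orientation: [-1.316, 1.03, -1.025]
ft_force: [1.2, 0.7, -0.9]
width: 15.0
shift cm [-0.08  1.19  0.21] turn [ 0.    0.33 -0.  ] | ee [ 411.2 -139.3  181.9] q6 -0.6 t 10.9
```

View pics/w10.png

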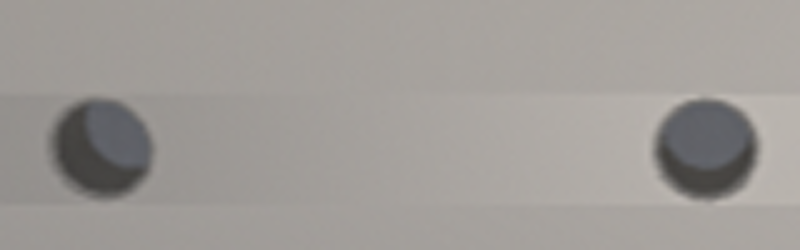

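```bash
python3 -m jog '[[0,[0,1,0.2],[0,0.33,0]],[0,[0,1,0.2],[0,0.33,0]],[0,[0,1,0.2],[0,0.33,0]],[0,[0,1,0.2],[0,0.33,0]],[0,[0,1,0.2],[0,0.33,0]]]';python3 -c "
from h import *
st();shot('wrist','w11.png')"
```

```text
t: 11.4
ee_pos: [415.3, -137.4, 172.8]
orientation: [-1.174, 1.264, -1.262]
ft_force: [-0.5, 0.4, -0.8]
width: 15.2
t 11.40 ee [ 415.3 -137.4  172.8] jaw -0.073 down [-0.  0. -1.] F [-0.5  0.4 -0.8] w 15.2 q [-0.35  0.22  2.07  0.    0.85 -0.27]
```

View pics/w11.png

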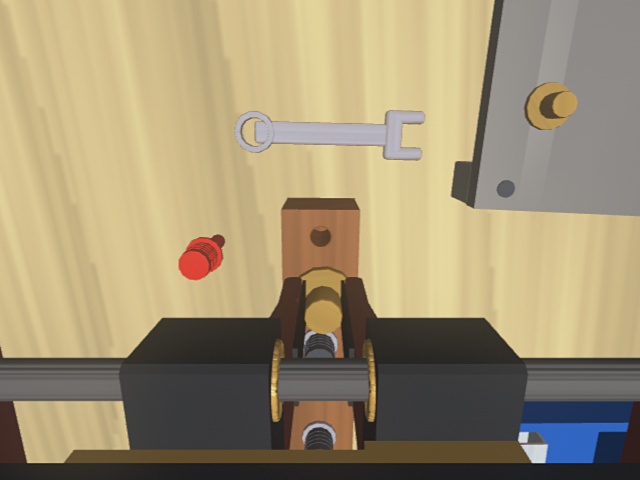

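```bash
python3 -c "
from h import *
im=shot('wrist','w12.png',(270,190,370,260),6)
h=ray(im,320.3,237,56);print(h);st();
for p in [(282,209),(358,209)]:print(ray(im,*p,56))
tgt(h[0],h[1],100,-.084)"
```

```text
[ 414.06 -137.11   56.  ]
t 11.50 ee [ 415.5 -137.5  173.1] jaw -0.074 down [-0.  0. -1.] F [-0.6  0.6 -1. ] w 14.8 q [-0.35  0.22  2.07 -0.    0.85 -0.27]
[ 388.64 -114.86   56.  ]
[ 442.08 -118.74   56.  ]
shift cm [-0.03  7.31 -0.15] turn [ 0.    0.01 -0.  ] | ee [ 415.5 -137.5  173.1] q6 -0.27 t 11.5
```

View pics/w12.png

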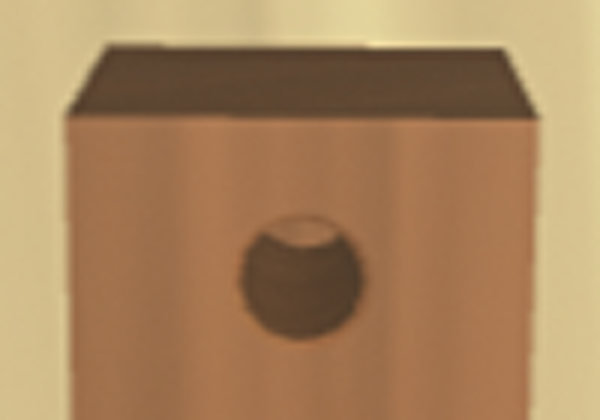

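```bash
python3 -m jog '[[0,[-0.1,4,-0.15],[0,0.01,0]],[0,[-0.1,7,-0.15],[0,0.01,0]],[0,[-0.1,8.1,-0.15],[0,0.01,0]],[0,[-0.1,8.1,-0.15],[0,0.01,0]],[0,[-0.1,8.1,-0.15],[0,0.01,0]]]';python3 -c "
from h import *
st();shot('wrist','w13.png',(230,190,420,360),4)"
```

```text
t: 12.0
ee_pos: [414.7, -136.7, 92.9]
orientation: [-1.167, 1.271, -1.272]
ft_force: [0.0, 0.2, -0.8]
width: 15.3
t 12.00 ee [ 414.7 -136.7   92.9] jaw -0.086 down [ 0. -0. -1.] F [ 0.   0.2 -0.8] w 15.3 q [-0.35  0.37  2.12 -0.    0.65 -0.26]
```

View pics/w13.png

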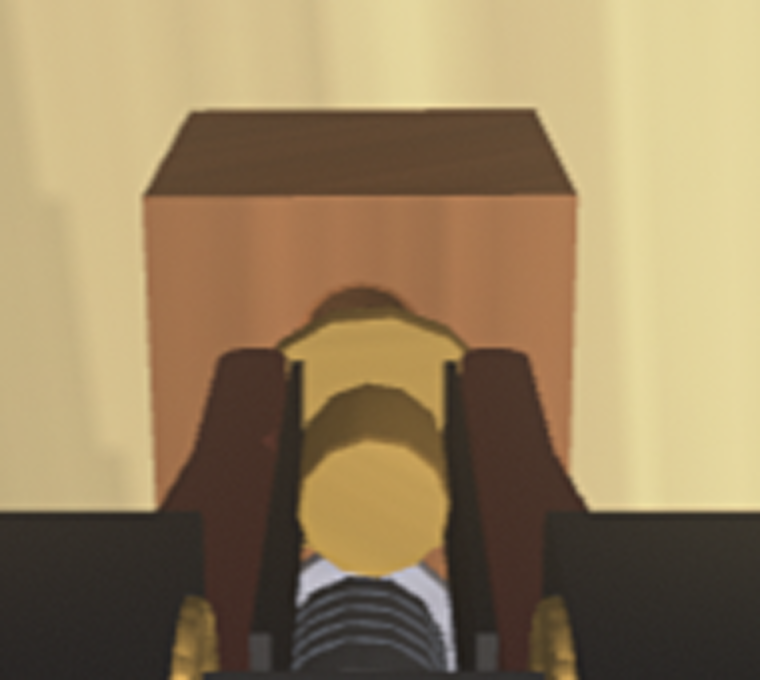

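```bash
python3 -m jog '[[0,[0,0,-0.15],[0,0,0]],[0,[0,0.8,-0.15],[0,0,0]],[0,[0,1.2,-0.15],[0,0,0]],[0,[0,1.6,-0.15],[0,0,0]],[0,[0,2,-0.15],[0,0,0]]]';python3 -c "
from h import *
st()"
```

```text
t: 12.55
ee_pos: [412.6, -136.4, 71.8]
orientation: [-1.167, 1.272, -1.272]
ft_force: [-0.4, 0.1, -1.1]
width: 15.0
t 12.55 ee [ 412.6 -136.4   71.8] jaw -0.086 down [-0.  0. -1.] F [-0.4  0.1 -1.1] w 15.0 q [-0.35  0.42  2.13 -0.    0.59 -0.26]
```

```bash
python3 -m jog '[[0,[0,0.4,0],[0,0,0]],[0,[0,0.8,0],[0,0,0]],[0,[0,0.8,0],[0,0,0]],[0.4,[0,0.8,0],[0,0,0]],[0.4,[0,0.8,0],[0,0,0]],[0.4,[0,0.8,0],[0,0,0]],[0.4,[0,-5,0],[0,0,0]],[0.4,[0,-10,0],[0,0,0]]]';python3 -m jog '[[0.4,[0,0,0],[0,0,0]],[0.4,[0,0,0],[0,0,0]]]'; python3 -c "
from h import *
st();shot('wrist','w14.png')"
```

```text
t: 13.35
ee_pos: [411.2, -135.9, 163.8]
orientation: [-1.17, 1.277, -1.268]
ft_force: [1.6, -1.7, 0.8]
width: 35.1
t: 13.55
ee_pos: [413.4, -136.6, 165.4]
orientation: [-1.166, 1.269, -1.275]
ft_force: [0.5, 0.4, 1.2]
width: 35.3
t 13.55 ee [ 413.4 -136.6  165.4] jaw -0.086 down [ 0. -0. -1.] F [0.5 0.4 1.2] w 35.3 q [-0.35  0.23  2.08 -0.    0.82 -0.26]
```

View pics/w14.png

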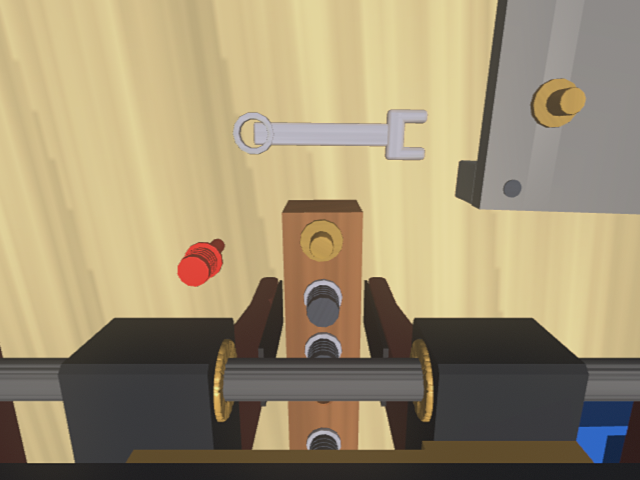

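```bash
python3 -c "
from h import *
tgt(422,80,170,np.pi/2-.31)"
```

```text
shift cm [-21.63  -0.58  -0.9 ] turn [-0.   -1.35  0.  ] | ee [ 412.4 -136.3  164.2] q6 -0.26 t 13.6
```

```bash
python3 -m jog '[[1,[-21.6,-1,-0.9],[0,-1.35,0]],[1,[-21.6,-1,-0.9],[0,-1.35,0]],[1,[-21.6,-1,-0.9],[0,-1.35,0]],[1,[-21.6,-1,-0.9],[0,-1.35,0]],[1,[-21.6,-1,-0.9],[0,-1.35,0]],[1,[-21.6,-1,-0.9],[0,-1.35,0]],[1,[-21.6,-1,-0.9],[0,-1.35,0]],[1,[-21.6,-1,-0.9],[0,-1.35,0]]]';python3 -c "
from h import *
tgt(422,80,170,np.pi/2-.31)"
```

```text
t: 14.4
ee_pos: [420.8, 79.8, 172.4]
orientation: [-1.543, 0.356, -0.35]
ft_force: [-0.2, -0.3, -0.1]
width: 87.6
shift cm [0.1  0.24 0.07] turn [ 0.   -0.14 -0.  ] | ee [420.8  79.8 172.4] q6 -0.96 t 14.4
```

```bash
python3 -m jog '[[1,[0,0,0],[0,-0.14,0]],[1,[0,0,0],[0,-0.14,0]],[1,[0,0,0],[0,-0.14,0]]]';python3 -c "
from h import *
st();shot('wrist','w15.png',(120,100,520,400),2)"
```

```text
t: 14.7
ee_pos: [421.4, 79.5, 173.1]
orientation: [-1.557, 0.254, -0.25]
ft_force: [0.4, 0.3, 1.6]
width: 87.9
t 14.70 ee [421.4  79.5 173.1] jaw 1.250 down [-0. -0. -1.] F [0.4 0.3 1.6] w 87.9 q [ 0.16  0.21  2.09  0.    0.85 -1.09]
```

View pics/w15.png

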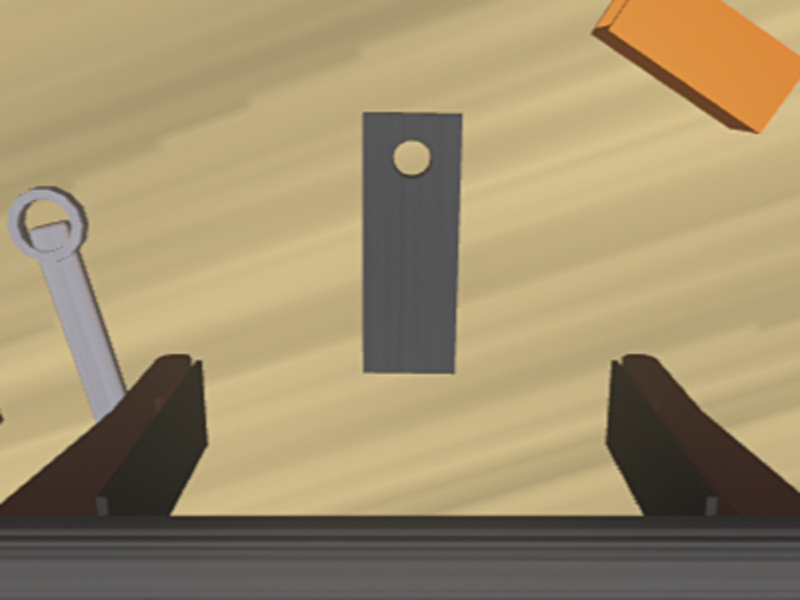

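```bash
python3 - <<'E'
from h import *
im=ctrl.get_image('wrist')
f=lambda u,v,z:ray(im,120+(u+.5)/2-.5,100+(v+.5)/2-.5,z)[:2]
# image right = +y(tool z), up = -x
lm=[(-55,-20),(-55,20),(55,20),(55,-20),(-37,0)]
s,r=fit2(lm,[f(*p,10) for p in [(362,113),(462,114),(455,374),(363,373),(412,157)]]);print(s,s[2],r)
tgt(s[0],s[1],60,np.pi/2+s[2])
E
```

```text
[423.82  81.73  -0.33] -0.3299993326135618 [[-0.1  -0.02]
 [-0.01  0.19]
 [-0.27  0.2 ]
 [-0.27  0.01]
 [ 0.66 -0.38]]
shift cm [ 0.14 11.36  0.28] turn [ 0.    0.01 -0.  ] | ee [421.8  79.5 173.6] q6 -1.09 t 14.8
```

```bash
python3 -m jog '[[1,[0.15,5,0.3],[0,0.01,0]],[1,[0.15,10,0.3],[0,0.01,0]],[1,[0.15,15,0.3],[0,0.01,0]],[0.8,[0.15,16.4,0.3],[0,0.01,0]],[0.8,[0.15,16.4,0.3],[0,0.01,0]],[0.8,[0.15,16.4,0.3],[0,0.01,0]],[0.7,[0.15,16.4,0.3],[0,0.01,0]]]';python3 -c "
from h import *
st();shot('wrist','w16.png',(120,100,520,400),2)"
```

```text
t: 15.5
ee_pos: [425.7, 82.1, 11.4]
orientation: [-1.555, 0.255, -0.259]
ft_force: [0.3, 1.4, 0.8]
width: 65.4
t 15.50 ee [425.7  82.1  11.4] jaw 1.243 down [ 0.  0. -1.] F [0.3 1.4 0.8] w 65.4 q [ 0.16  0.55  2.15 -0.    0.44 -1.08]
```

View pics/w16.png

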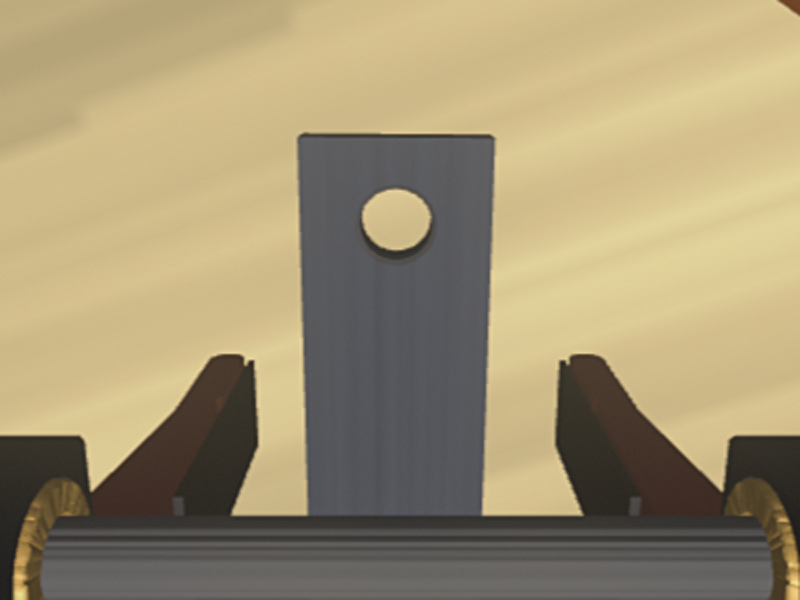

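```bash
python3 -m jog '[[0.7,[0,0,-0.2],[0,0,0]],[0.7,[0,0.85,-0.2],[0,0,0]],[0.7,[0,0.85,-0.2],[0,0,0]]]';python3 -c "
from h import *
st()"; python3 -m jog '[[0.3,[0,0,0],[0,0,0]],[0.2,[0,0,0],[0,0,0]],[0.2,[0,0,0],[0,0,0]],[0.2,[0,0,0],[0,0,0]],[0.2,[0,0,0],[0,0,0]]]';python3 -c "
from h import *
st();shot('wrist','w17.png',(120,100,520,400),2)"
```

```text
t: 15.85
ee_pos: [423.9, 80.0, 1.5]
orientation: [-1.556, 0.257, -0.257]
ft_force: [-0.7, -0.2, -0.0]
width: 61.3
t 15.85 ee [423.9  80.    1.5] jaw 1.244 down [ 0.  0. -1.] F [-0.7 -0.2 -0. ] w 61.3 q [ 0.16  0.57  2.15 -0.    0.42 -1.08]
t: 16.35
ee_pos: [424.0, 80.1, 1.8]
orientation: [-1.556, 0.256, -0.256]
ft_force: [-0.7, 0.4, -0.3]
width: 39.7
t 16.35 ee [424.   80.1   1.8] jaw 1.244 down [ 0. -0. -1.] F [-0.7  0.4 -0.3] w 39.7 q [ 0.16  0.57  2.15 -0.    0.42 -1.08]
```

View pics/w17.png

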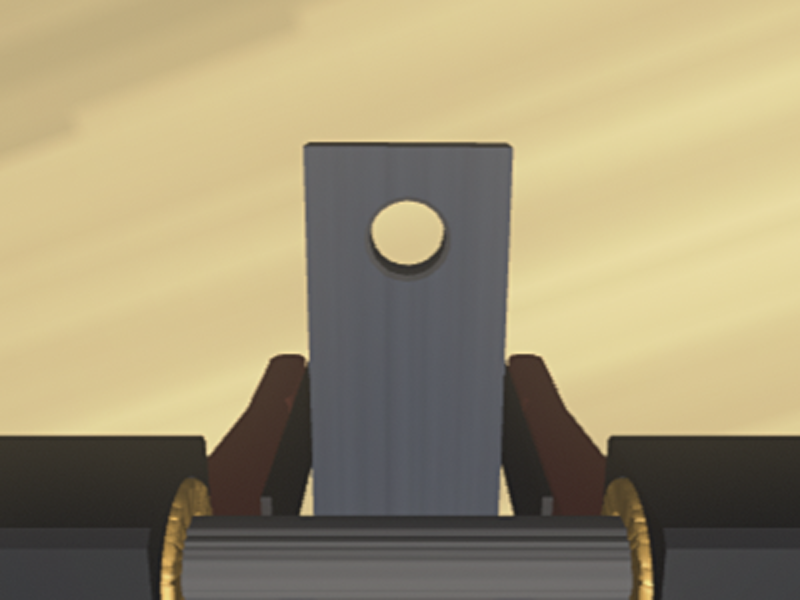

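```bash
python3 - <<'E'
from h import *
im=ctrl.get_image('wrist')
o=ctrl.get_obs();M=R.from_rotvec(o["orientation"]).as_matrix();p=o["ee_pos"]
for dx in(-10,10):
  for s in (1,-1): print(dx,s,proj(im,p+M@np.array([dx,0,s*33])))
e=ray(im,323.6,215.7,10)
print("eye",e,"in tool",M.T@(e-p))
E
```

```text
-10 1 [397.56 279.18]
-10 -1 [243.61 279.16]
10 1 [395.36 321.86]
10 -1 [245.87 321.86]
eye [387.16  93.86  10.  ] in tool [-39.31  -8.23   1.22]
```

```bash
cat >> h.py <<'E'
def wimg():
    im=ctrl.get_image('wrist'); im["cx"]+=2.5; return im
E
python3 -m jog '[[0.2,[0,-1,0],[0,0,0]],[0.2,[0,-4,0],[0,0,0]],[0.2,[0,-9,0],[0,0,0]],[0.2,[0,-14,0],[0,0,0]],[0.2,[0,-16,0],[0,0,0]],[0.2,[0,-16,0],[0,0,0]],[0.2,[0,-16,0],[0,0,0]]]';python3 - <<'E'
from h import *
st();im=wimg();cv2.imwrite('pics/w18.png',im["color"][:,:,::-1])
FIX[:]=631,22.5,-.117
p=fx(-52+38.5,0); print(p, fx(-52,0)); tgt(p[0],p[1],165,np.pi/2-.117)
E
```

```text
t: 17.15
ee_pos: [423.3, 80.0, 161.5]
orientation: [-1.556, 0.257, -0.256]
ft_force: [-0.1, -0.0, -4.7]
width: 39.3
t 17.15 ee [423.3  80.  161.5] jaw 1.244 down [-0. -0. -1.] F [-0.1 -0.  -4.7] w 39.3 q [ 0.16  0.23  2.09 -0.    0.82 -1.08]
[617.59  24.08  56.  ] [579.36  28.57  56.  ]
shift cm [20.25 -0.47  0.97] turn [ 0.   -0.21 -0.  ] | ee [422.7  79.9 160.7] q6 -1.08 t 17.2
```

View pics/w18.png

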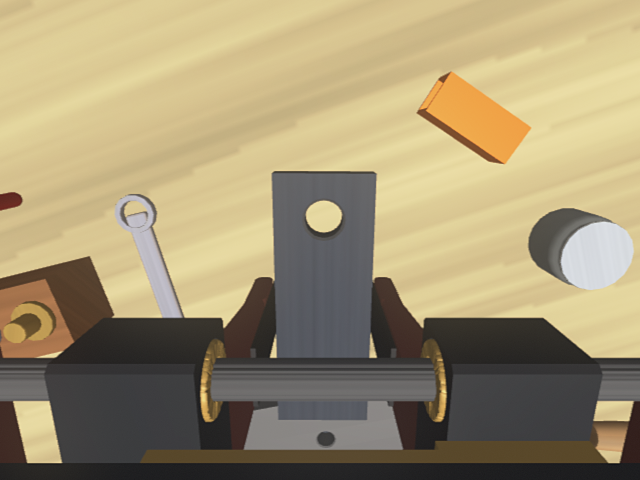

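```bash
python3 -m jog '[[0.2,[10,-1,0.5],[0,-0.1,0]],[0.2,[20.2,-0.5,1],[0,-0.21,0]],[0.2,[20.2,-0.5,1],[0,-0.21,0]],[0.2,[20.2,-0.5,1],[0,-0.21,0]],[0.2,[20.2,-0.5,1],[0,-0.21,0]],[0.2,[20.2,-0.5,1],[0,-0.21,0]],[0.2,[20.2,-0.5,1],[0,-0.21,0]]]';python3 - <<'E'
from h import *
st();im=wimg();cv2.imwrite('pics/w19.png',im["color"][:,:,::-1])
FIX[:]=631,22.5,-.117
p=fx(-52+38.5,0); tgt(p[0],p[1],80,np.pi/2-.117)
E
```

```text
t: 17.9
ee_pos: [616.1, 24.9, 164.2]
orientation: [-1.569, 0.096, -0.088]
ft_force: [-0.7, 0.3, -3.4]
width: 39.9
t 17.90 ee [616.1  24.9 164.2] jaw 1.454 down [-0.01  0.   -1.  ] F [-0.7  0.3 -3.4] w 39.9 q [ 0.02  0.48  1.69  0.    0.98 -1.43]
shift cm [ 0.19  8.49 -0.07] turn [ 0.  0. -0.] | ee [616.2  25.  164.9] q6 -1.43 t 17.95
```

View pics/w19.png

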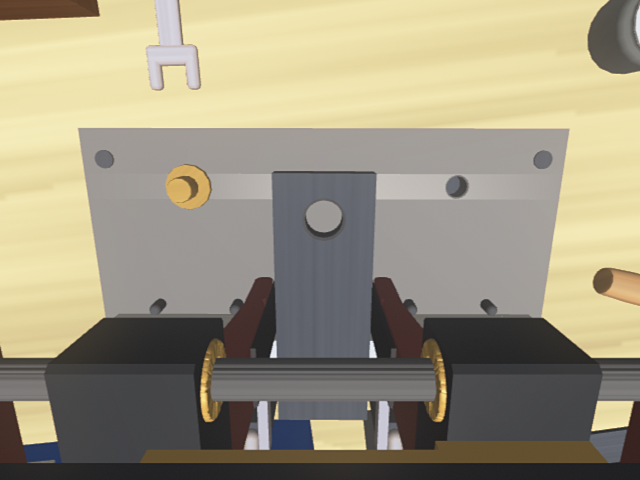

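```bash
python3 -m jog '[[0.2,[-0.2,2,0],[0,0,0]],[0.2,[-0.2,4,0],[0,0,0]],[0.2,[-0.2,6,0],[0,0,0]],[0.2,[-0.2,8.1,0],[0,0,0]],[0.2,[-0.2,8.1,0],[0,0,0]],[0.2,[-0.2,8.1,0],[0,0,0]],[0.2,[-0.2,8.1,0],[0,0,0]]]';python3 - <<'E'
from h import *
st();shot("wrist",'w20.png',(120,100,520,400),2)
E
```

```text
t: 18.65
ee_pos: [616.9, 25.2, 87.0]
orientation: [-1.569, 0.09, -0.093]
ft_force: [-0.3, 0.8, -4.6]
width: 39.8
t 18.65 ee [616.9  25.2  87. ] jaw 1.454 down [ 0.  0. -1.] F [-0.3  0.8 -4.6] w 39.8 q [ 0.02  0.59  1.73  0.    0.83 -1.43]
```

View pics/w20.png

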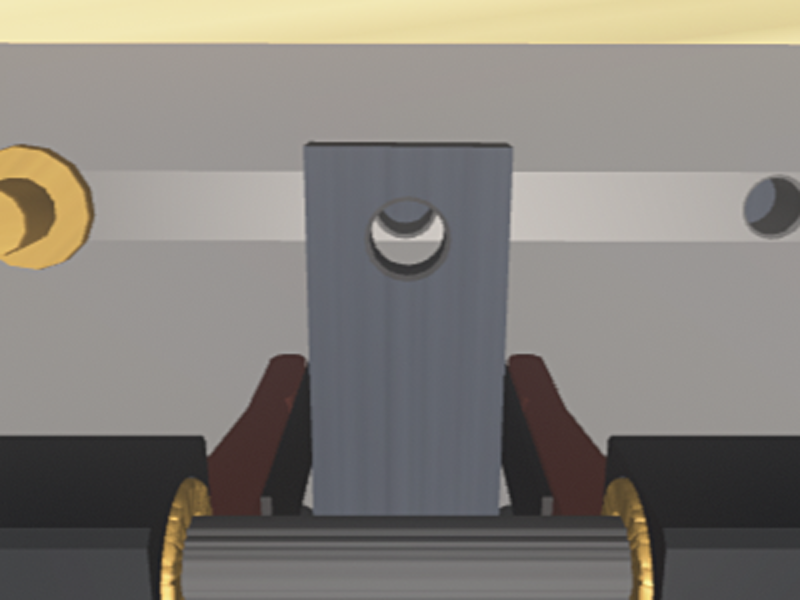

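```bash
python3 - <<'E'
from h import *
im=wimg();o=ctrl.get_obs();M=R.from_rotvec(o["orientation"]).as_matrix();p=o["ee_pos"];print(p)
f=lambda u,v,z:M.T@(ray(im,120+(u+.5)/2-.5,100+(v+.5)/2-.5,z)-p)
print("eye",f(408,234,p[2]+8.2),"bore3",f(773,207,56),"bore2",f(406,206,56),"plug1 flange",f(34,207,61))
E
```

```text
[617.2   25.05  87.1 ]
eye [-38.72  -8.28   0.29] bore3 [-37.56  31.05  88.97] bore2 [-37.76  31.03  -0.29] plug1 flange [-38.3   26.   -88.24]
```

```bash
python3 -m jog '[[0.2,[0.05,1,0],[0,0,0]],[0.2,[0.05,2,0],[0,0,0]],[0.2,[0.05,2,0],[0,0,0]],[0.2,[0.05,2,0],[0,0,0]]]';python3 - <<'E'
from h import *
st();shot("wrist",'w21.png',(220,120,420,320),3)
E
```

```text
t: 19.15
ee_pos: [616.7, 24.8, 65.1]
orientation: [-1.569, 0.093, -0.091]
ft_force: [0.6, -1.1, -4.4]
width: 39.4
t 19.15 ee [616.7  24.8  65.1] jaw 1.454 down [-0. -0. -1.] F [ 0.6 -1.1 -4.4] w 39.4 q [ 0.02  0.62  1.73 -0.    0.79 -1.43]
```

View pics/w21.png

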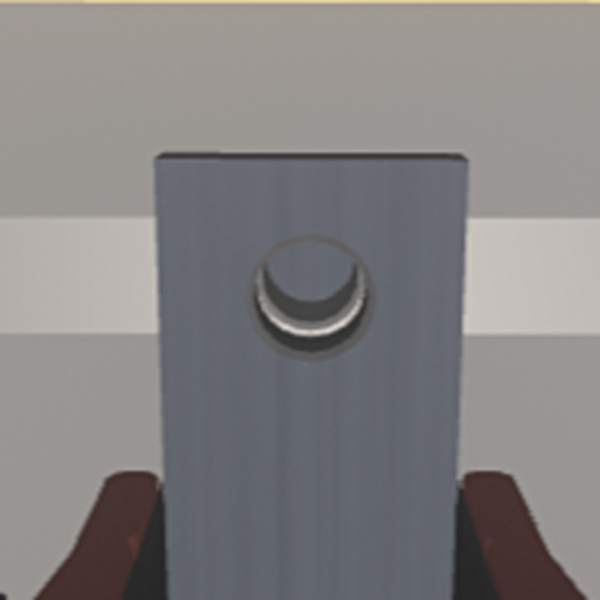

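```bash
python3 - <<'E'
from h import *
im=wimg();o=ctrl.get_obs();M=R.from_rotvec(o["orientation"]).as_matrix();p=o["ee_pos"];print(p)
f=lambda u,v,z:M.T@(ray(im,220+(u+.5)/3-.5,120+(v+.5)/3-.5,z)-p)
print("eye",f(312,297,p[2]+8.2),"bore",f(311,276,56))
print("eye outline end top", f(312,160,p[2]+8.2))
E
```

```text
[617.21  24.86  65.72]
eye [-38.17  -8.21   0.15] bore [-37.59   9.71  -0.04]
eye outline end top [-55.81  -8.21   0.16]
```

```bash
python3 -m jog '[[0.2,[0.04,0.4,0],[0,0,0]],[0.2,[0.04,0.7,0],[0,0,0]],[0.2,[0.04,0.75,0],[0,0,0]],[0.2,[0.04,0.75,0],[0,0,0]]]';python3 - <<'E'
from h import *
st();shot("wrist",'w22.png',(220,120,420,320),3)
E
```

```text
t: 19.65
ee_pos: [617.3, 24.9, 58.1]
orientation: [-1.569, 0.092, -0.091]
ft_force: [0.0, -0.2, -3.3]
width: 39.5
t 19.65 ee [617.3  24.9  58.1] jaw 1.454 down [-0.  0. -1.] F [ 0.  -0.2 -3.3] w 39.5 q [ 0.02  0.63  1.73  0.    0.78 -1.43]
```

View pics/w22.png

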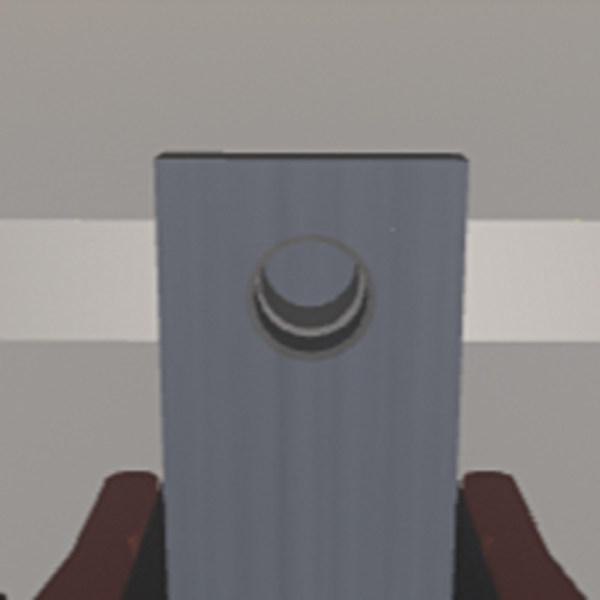

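```bash
python3 -m jog '[[0.2,[0,0.05,0],[0,0,0]],[0.2,[0,0.05,0],[0,0,0]],[0.3,[0,0.05,0],[0,0,0]],[0.65,[0,0.05,0],[0,0,0]],[0.65,[0,0.05,0],[0,0,0]],[0.65,[0,0.05,0],[0,0,0]]]';python3 - <<'E'
from h import *
st();shot("wrist",'w23.png',(120,100,520,400),2)
E
```

```text
t: 20.3
ee_pos: [617.8, 24.8, 58.2]
orientation: [-1.569, 0.091, -0.092]
ft_force: [0.4, -0.0, -0.8]
width: 56.6
t 20.30 ee [617.8  24.8  58.2] jaw 1.454 down [ 0.  0. -1.] F [ 0.4 -0.  -0.8] w 56.6 q [ 0.02  0.63  1.73 -0.    0.78 -1.43]
```

View pics/w23.png

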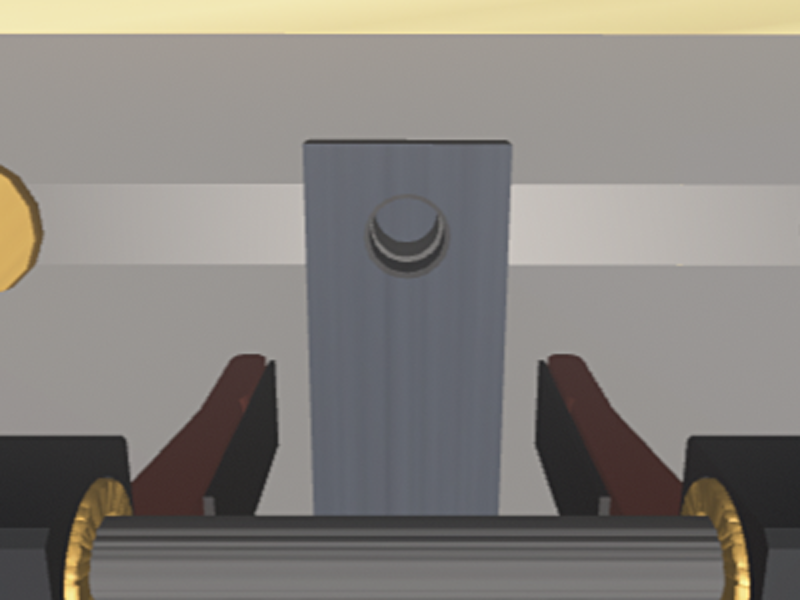

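```bash
python3 -m jog '[[0.65,[0,-5,0],[0,0,0]],[0.65,[0,-10,0],[0,0,0]],[0.65,[0,-12,0],[0,0,0]],[0.65,[0,-12,0],[0,0,0]]]';python3 - <<'E'
from h import *
st();shot("wrist",'w24.png');tgt(409,-176,165,-.08)
E
```

```text
t: 20.75
ee_pos: [619.9, 24.9, 182.0]
orientation: [-1.568, 0.086, -0.098]
ft_force: [0.2, -0.0, 0.3]
width: 57.0
t 20.75 ee [619.9  24.9 182. ] jaw 1.454 down [ 0.01  0.   -1.  ] F [ 0.2 -0.   0.3] w 57.0 q [ 0.02  0.46  1.68 -0.    1.   -1.43]
shift cm [-18.46   1.38 -22.39] turn [-0.    1.53  0.  ] | ee [618.4  24.9 179.6] q6 -1.43 t 20.8
```

View pics/w24.png

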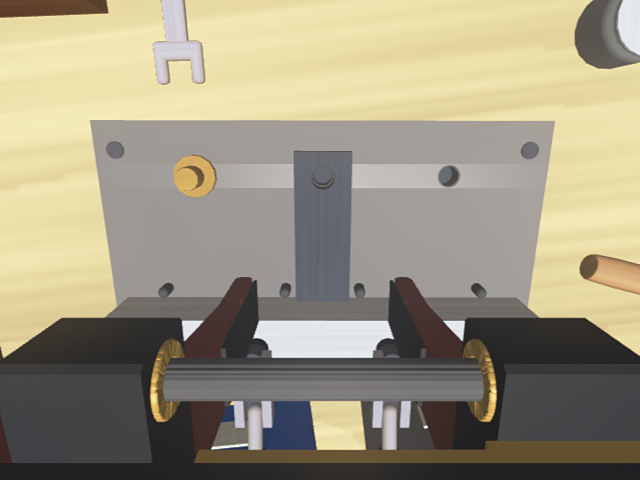

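Lug sits between the dowels at (323,225), eye over the bore at (322,177), tail close to the tube. Now a pin.

```bash
python3 -m jog '[[0.6,[-18.5,1,-22.4],[0,1.53,0]],[0.6,[-18.5,1,-22.4],[0,1.53,0]],[0.6,[-18.5,1,-22.4],[0,1.53,0]],[0.6,[-18.5,1,-22.4],[0,1.53,0]],[0.6,[-18.5,1,-22.4],[0,1.53,0]],[0.6,[-18.5,1,-22.4],[0,1.53,0]],[0.6,[-18.5,1,-22.4],[0,1.53,0]],[0.6,[-18.5,1,-22.4],[0,1.53,0]]]';python3 -c "
from h import *
tgt(409,-176,150,-.08)"
```

```text
t: 21.6
ee_pos: [405.4, -176.5, 166.4]
orientation: [-1.316, 1.029, -1.025]
ft_force: [-1.3, 0.1, 0.4]
width: 52.5
shift cm [0.04 1.63 0.36] turn [ 0.    0.33 -0.  ] | ee [ 405.4 -176.5  166.4] q6 -0.68 t 21.6
```

```bash
python3 -m jog '[[0.6,[0,1.6,0.2],[0,0.33,0]],[0.6,[0,1.6,0.2],[0,0.33,0]],[0.6,[0,1.6,0.2],[0,0.33,0]],[0.6,[0,1.6,0.2],[0,0.33,0]],[0.6,[0,1.6,0.2],[0,0.33,0]]]';python3 -c "
from h import *
st();shot('wrist','w25.png',(200,150,450,400),2.4)"
```

```text
t: 22.1
ee_pos: [409.3, -175.5, 151.4]
orientation: [-1.174, 1.263, -1.262]
ft_force: [-0.3, 0.1, -0.2]
width: 52.7
t 22.10 ee [ 409.3 -175.5  151.4] jaw -0.073 down [-0.  0. -1.] F [-0.3  0.1 -0.2] w 52.7 q [-0.43  0.27  2.07 -0.    0.8  -0.36]
```

View pics/w25.png

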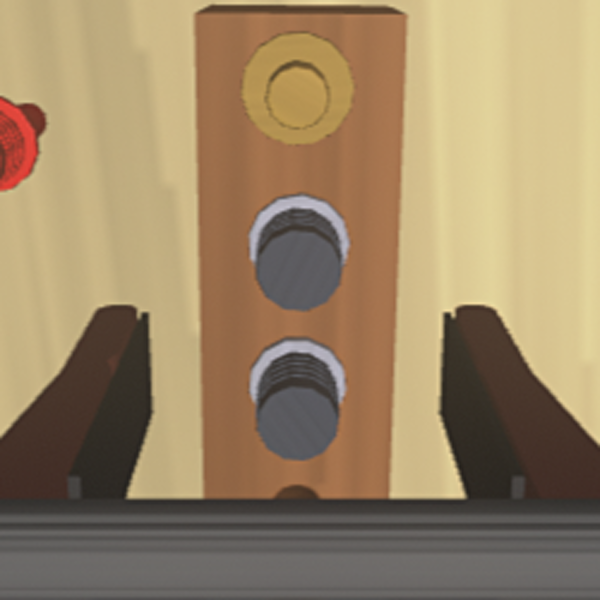

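```bash
python3 -c "
from h import *
im=wimg()
f=lambda u,v,z:ray(im,200+(u+.5)/2.4-.5,150+(v+.5)/2.4-.5,z)
for p in [(300,267,84),(299,418,84),(298,92,78),(299,244,60)]: print(f(*p))
h=f(300,267,84);tgt(h[0],h[1],90,-.078)"
```

```text
[ 409.34 -177.61   84.  ]
[ 406.06 -218.78   84.  ]
[ 411.99 -134.72   78.  ]
[ 408.95 -178.57   60.  ]
shift cm [0.21 6.17 0.  ] turn [0. 0. 0.] | ee [ 409.5 -175.5  151.7] q6 -0.36 t 22.2
```

```bash
python3 -m jog '[[0.6,[0.22,4,0],[0,0,0]],[0.6,[0.22,7,0],[0,0,0]],[0.6,[0.22,8.8,0],[0,0,0]],[0.6,[0.22,8.8,0],[0,0,0]],[0.6,[0.22,8.8,0],[0,0,0]]]';python3 -c "
from h import *
st();shot('wrist','w26.png',(200,150,450,400),2.4)"
```

```text
t: 22.7
ee_pos: [409.4, -177.8, 64.0]
orientation: [-1.173, 1.265, -1.264]
ft_force: [0.6, -0.9, 0.5]
width: 52.6
t 22.70 ee [ 409.4 -177.8   64. ] jaw -0.075 down [-0.  0. -1.] F [ 0.6 -0.9  0.5] w 52.6 q [-0.44  0.45  2.11 -0.    0.59 -0.36]
```

View pics/w26.png

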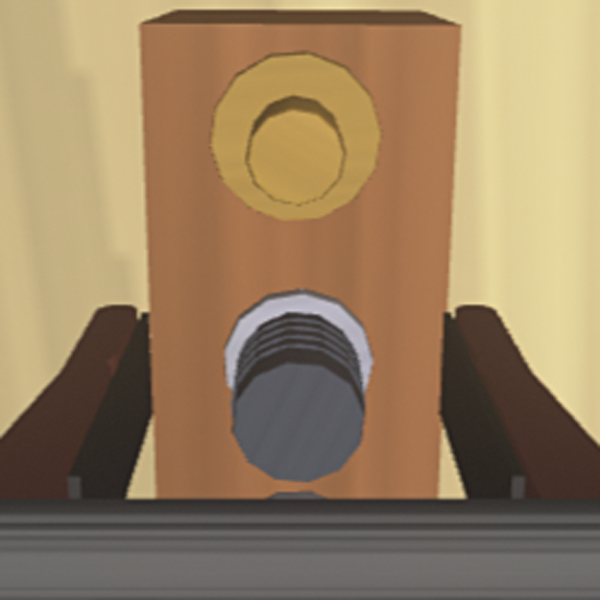

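```bash
python3 -c "
from h import *
im=wimg();o=ctrl.get_obs();M=R.from_rotvec(o['orientation']).as_matrix();p=o['ee_pos']
f=lambda u,v,z:M.T@(ray(im,200+(u+.5)/2.4-.5,150+(v+.5)/2.4-.5,z)-p)
print(p,f(299,362,60),f(298,419,84))"
```

```text
[ 410.1  -178.08   64.77] [ 0.59  4.77 -0.18] [  0.26 -19.23  -0.26]
```

```bash
python3 -m jog '[[0.4,[0.04,0.15,0],[0,0,0]],[0.2,[0.04,0.15,0],[0,0,0]],[0,[0.04,0.15,0],[0,0,0]],[0,[0.04,0.15,0],[0,0,0]],[0,[0.04,0.15,0],[0,0,0]],[0,[0.04,0.15,0],[0,0,0]],[0,[0.04,0.15,0],[0,0,0]]]';python3 -c "
from h import *
st()"; python3 -m jog '[[0,[0,-1,0],[0,0,0]],[0,[0,-3,0],[0,0,0]],[0,[0,-6,0],[0,0,0]],[0,[0,-10,0],[0,0,0]],[0,[0,-12,0],[0,0,0]],[0,[0,-12,0],[0,0,0]]]'; python3 -c "
from h import *
st(); shot('wrist','w27.png',(200,150,450,400),2.4);tgt(580,29,178,1.454)"
```

```text
t: 23.5
ee_pos: [409.4, -178.2, 62.5]
orientation: [-1.172, 1.265, -1.265]
ft_force: [-1.4, 0.0, 5.6]
width: 21.3
t 23.50 ee [ 409.4 -178.2   62.5] jaw -0.076 down [ 0. -0. -1.] F [-1.4  0.   5.6] w 21.3 q [-0.44  0.45  2.11  0.    0.58 -0.36]
t: 24.1
ee_pos: [410.9, -178.9, 185.1]
orientation: [-1.17, 1.26, -1.269]
ft_force: [0.7, -0.8, -1.7]
width: 21.3
t 24.10 ee [ 410.9 -178.9  185.1] jaw -0.076 down [ 0.01 -0.   -1.  ] F [ 0.7 -0.8 -1.7] w 21.3 q [-0.44  0.22  2.04  0.    0.88 -0.36]
shift cm [-21.98   0.56  15.39] turn [-0.   -1.53  0.  ] | ee [ 409.9 -178.4  183.4] q6 -0.36 t 24.15
```

View pics/w27.png

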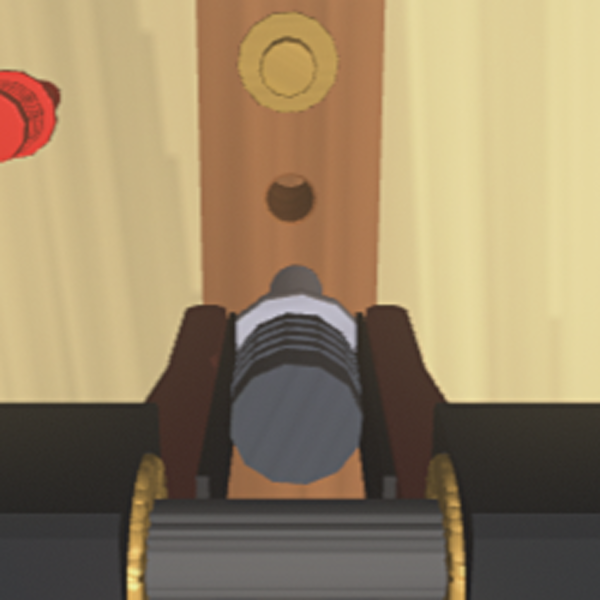

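```bash
python3 -m jog '[[0,[-22,0,15.4],[0,-1.53,0]],[0,[-22,0,15.4],[0,-1.53,0]],[0,[-22,0,15.4],[0,-1.53,0]],[0,[-22,0,15.4],[0,-1.53,0]],[0,[-22,0,15.4],[0,-1.53,0]],[0,[-22,0,15.4],[0,-1.53,0]],[0,[-22,0,15.4],[0,-1.53,0]],[0,[-22,0,15.4],[0,-1.53,0]]]';python3 -c "
from h import *
tgt(580,29,178,1.454)"
```

```text
t: 24.95
ee_pos: [578.4, 30.4, 179.5]
orientation: [-1.544, 0.348, -0.341]
ft_force: [-0.0, -0.5, -1.3]
width: 21.6
shift cm [ 0.2   0.14 -0.06] turn [ 0.   -0.32 -0.  ] | ee [578.4  30.4 179.5] q6 -1.1 t 24.95
```

```bash
python3 -m jog '[[0,[0,0,0],[0,-0.32,0]],[0,[0,0,0],[0,-0.32,0]],[0,[0,0,0],[0,-0.32,0]],[0,[0,2,0],[0,-0.32,0]],[0,[0,4,0],[0,-0.32,0]],[0,[0,4,0],[0,-0.32,0]],[0,[0,4,0],[0,-0.32,0]]]';python3 -c "
from h import *
st(); shot('wrist','w28.png',(200,150,450,400),2.4);tgt(580,29,125,1.454)"
```

```text
t: 25.65
ee_pos: [578.8, 29.4, 141.3]
orientation: [-1.569, 0.103, -0.099]
ft_force: [0.3, -0.9, -1.4]
width: 20.9
t 25.65 ee [578.8  29.4 141.3] jaw 1.442 down [-0. -0. -1.] F [ 0.3 -0.9 -1.4] w 20.9 q [ 0.03  0.46  1.79 -0.    0.89 -1.41]
shift cm [ 0.05  1.72 -0.04] turn [ 0.   -0.01 -0.  ] | ee [579.6  29.5 142.2] q6 -1.41 t 25.7
```

View pics/w28.png

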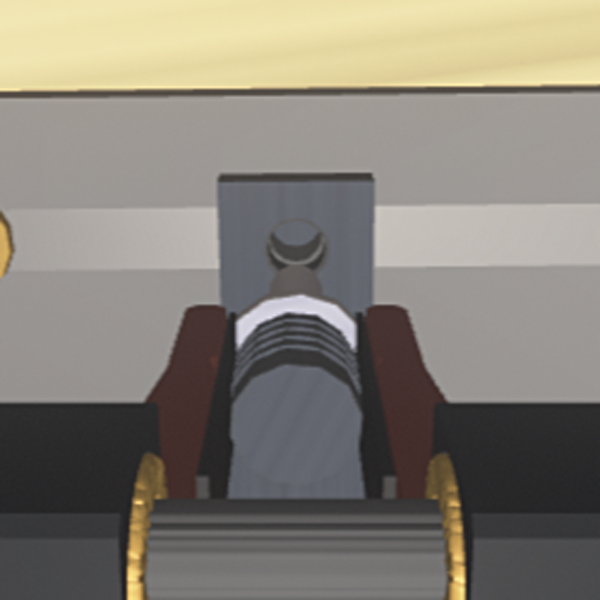

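```bash
python3 -c "
from h import *
im=wimg();o=ctrl.get_obs();M=R.from_rotvec(o['orientation']).as_matrix();p=o['ee_pos']
f=lambda u,v,z:M.T@(ray(im,200+(u+.5)/2.4-.5,150+(v+.5)/2.4-.5,z)-p)
print(p,'eye',f(297,247,66),'bore',f(297,238,56),'head',f(296,424,p[2]+21.5))"
```

```text
[579.93  29.48 142.71] eye [ 0.43 76.71 -0.23] bore [ 0.86 86.71 -0.27] head [  0.92 -21.5   -0.07]
```

```bash
python3 -m jog '[[0,[0,1.5,-0.02],[0,-0.01,0]],[0,[0,2.4,-0.02],[0,-0.01,0]],[0,[0,2.4,-0.02],[0,-0.01,0]],[0,[0,2.4,-0.02],[0,-0.01,0]]]';python3 -c "
from h import *
st(); shot('wrist','w29.png',(250,180,400,330),4)"
```

```text
t: 26.15
ee_pos: [579.2, 29.3, 117.8]
orientation: [-1.569, 0.093, -0.091]
ft_force: [0.7, -0.4, -0.7]
width: 21.4
t 26.15 ee [579.2  29.3 117.8] jaw 1.454 down [-0. -0. -1.] F [ 0.7 -0.4 -0.7] w 21.4 q [ 0.03  0.5   1.8  -0.    0.85 -1.42]
```

View pics/w29.png

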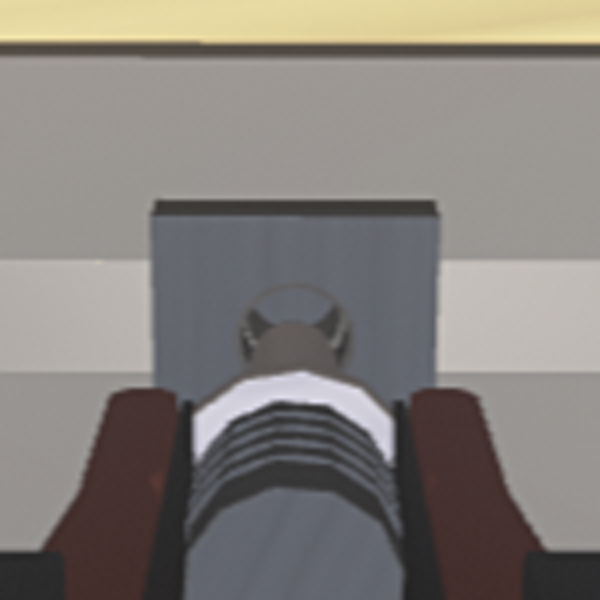

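```bash
python3 -m jog '[[0,[0.05,0.4,0],[0,0,0]],[0,[0.05,0.8,0],[0,0,0]],[0,[0.05,1.1,0],[0,0,0]],[0,[0.05,1.1,0],[0,0,0]]]'; python3 -c "
from h import *
st()"
```

```text
t: 26.6
ee_pos: [579.7, 29.2, 106.7]
orientation: [-1.569, 0.092, -0.091]
ft_force: [0.1, 0.8, -1.8]
width: 21.4
t 26.60 ee [579.7  29.2 106.7] jaw 1.454 down [-0. -0. -1.] F [ 0.1  0.8 -1.8] w 21.4 q [ 0.03  0.51  1.8  -0.    0.83 -1.42]
```

```bash
python3 -m jog '[[0,[0,0.4,0],[0,0,0]],[0,[0,0.8,0],[0,0,0]],[0,[0,1.2,0],[0,0,0]],[0,[0,1.2,0],[0,0,0]]]'; python3 -c "
from h import *
st()"
```

```text
t: 27.0
ee_pos: [579.3, 29.3, 94.4]
orientation: [-1.569, 0.093, -0.09]
ft_force: [-2.0, 1.1, -2.5]
width: 21.4
t 27.00 ee [579.3  29.3  94.4] jaw 1.454 down [-0. -0. -1.] F [-2.   1.1 -2.5] w 21.4 q [ 0.03  0.53  1.81 -0.    0.8  -1.42]
```

```bash
python3 -m jog '[[0,[0,0.7,0],[0,0,0]],[0,[0,1.4,0],[0,0,0]],[0,[0,1.9,0],[0,0,0]],[0,[0,2.2,0],[0,0,0]],[0,[0,2.2,0],[0,0,0]]]'; python3 -c "
from h import *
st();shot('wrist','w30.png',(200,150,450,400),2.4)"
```

```text
t: 27.5
ee_pos: [579.3, 29.3, 72.7]
orientation: [-1.569, 0.093, -0.09]
ft_force: [-4.1, 1.4, -1.3]
width: 21.0
t 27.50 ee [579.3  29.3  72.7] jaw 1.454 down [-0. -0. -1.] F [-4.1  1.4 -1.3] w 21.0 q [ 0.03  0.57  1.81  0.    0.76 -1.42]
```

View pics/w30.png

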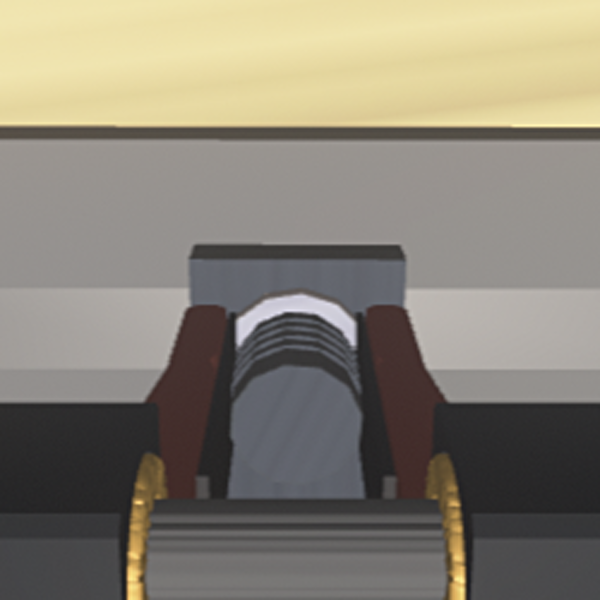

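```bash
python3 -m jog '[[0,[-0.04,0.1,0],[0,0,0]],[0,[-0.04,0.15,0],[0,0,0]],[0,[-0.04,0.15,0],[0,0,0]]]'; python3 -c "
from h import *
st()";python3 -m jog '[[0.2,[0,-0.1,0],[0,0,0]],[0.45,[0,-0.1,0],[0,0,0]],[0.45,[0,-0.1,0],[0,0,0]],[0.45,[0,-4,0],[0,0,0]],[0.45,[0,-9,0],[0,0,0]],[0.45,[0,-11,0],[0,0,0]],[0.45,[0,-11,0],[0,0,0]]]'; python3 -c "
from h import *
st();shot('wrist','w31.png',(150,100,500,350),2.2)"
```

```text
t: 27.85
ee_pos: [579.3, 29.2, 72.5]
orientation: [-1.569, 0.092, -0.091]
ft_force: [-8.9, 0.9, 11.6]
width: 21.4
t 27.85 ee [579.3  29.2  72.5] jaw 1.454 down [-0. -0. -1.] F [-8.9  0.9 11.6] w 21.4 q [ 0.03  0.57  1.82 -0.    0.76 -1.42]
t: 28.55
ee_pos: [583.0, 29.3, 185.8]
orientation: [-1.568, 0.085, -0.099]
ft_force: [0.6, 0.3, 0.6]
width: 39.5
t 28.55 ee [583.   29.3 185.8] jaw 1.454 down [ 0.01  0.   -1.  ] F [0.6 0.3 0.6] w 39.5 q [ 0.03  0.4   1.76 -0.    0.97 -1.42]
```

View pics/w31.png

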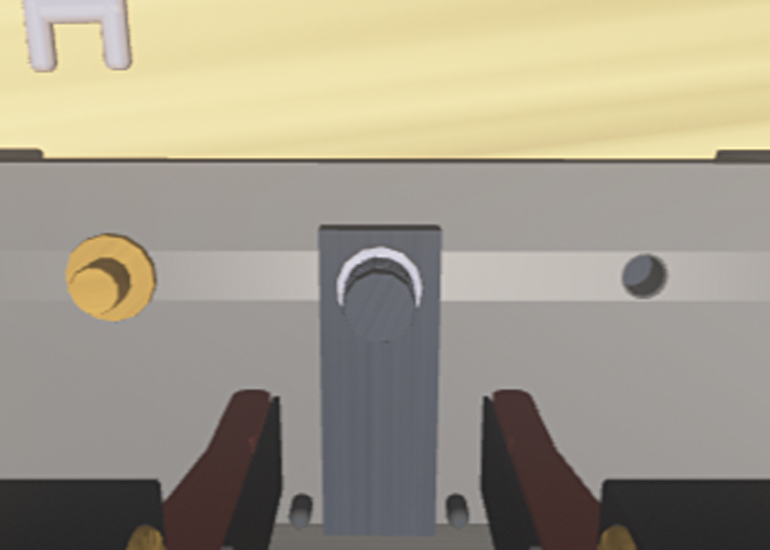

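```bash
python3 -c "
from h import *
tgt(566,377,180,np.pi/2+.09)"
```

```text
shift cm [-5.59  0.35 34.35] turn [-0.   -0.21  0.01] | ee [581.5  29.3 183.6] q6 -1.42 t 28.6
```

```bash
python3 -m jog '[[1,[-5.6,0,34.4],[0,-0.21,0]],[1,[-5.6,0,34.4],[0,-0.21,0]],[1,[-5.6,0,34.4],[0,-0.21,0]],[1,[-5.6,0,34.4],[0,-0.21,0]],[1,[-5.6,0,34.4],[0,-0.21,0]],[1,[-5.6,0,34.4],[0,-0.21,0]],[1,[-5.6,0,34.4],[0,-0.21,0]],[1,[-5.6,0,34.4],[0,-0.21,0]]]';python3 -m jog '[[1,[0,0,0],[0,0,0]],[1,[0,0,0],[0,0,0]]]';python3 -c "
from h import *
st();shot('wrist','w32.png')"
```

```text
t: 29.4
ee_pos: [562.9, 382.9, 179.6]
orientation: [-1.568, -0.077, 0.077]
ft_force: [-0.4, -0.2, -0.0]
width: 87.8
t: 29.6
ee_pos: [563.7, 376.1, 180.3]
orientation: [-1.571, -0.071, 0.074]
ft_force: [0.2, 0.6, 0.1]
width: 88.0
t 29.60 ee [563.7 376.1 180.3] jaw 1.664 down [-0. -0. -1.] F [0.2 0.6 0.1] w 88.0 q [ 0.57  0.55  1.53 -0.    1.06 -1.09]
```

View pics/w32.png

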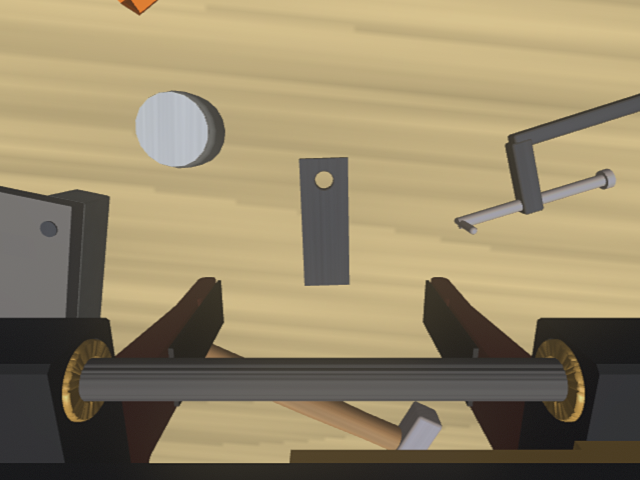

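```bash
python3 - <<'E'
from h import *
im=wimg()
lm=[(-55,-20),(-55,20),(55,20),(55,-20),(-37,0)]
s,r=fit2(lm,[ray(im,*p,10)[:2] for p in [(299,158),(348,157),(349.5,284.5),(305,285.5),(323.5,180)]]);print(s,s[2],r)
tgt(s[0],s[1],10,np.pi/2+s[2])
E
```

```text
[567.28 376.97   0.12] 0.12179032400328905 [[ 0.47 -0.12]
 [ 0.09 -0.06]
 [-0.43  0.18]
 [-0.15 -0.42]
 [ 0.02  0.43]]
shift cm [ 0.33 17.11  0.1 ] turn [ 0.   -0.03 -0.  ] | ee [564.2 375.8 181.1] q6 -1.09 t 29.7
```

```bash
python3 -m jog '[[1,[0.4,5,0.1],[0,-0.03,0]],[1,[0.4,10,0.1],[0,-0.03,0]],[1,[0.4,14,0.1],[0,-0.03,0]],[0.8,[0.4,16.7,0.1],[0,-0.03,0]],[0.75,[0.4,16.7,0.1],[0,-0.03,0]],[0.7,[0.4,16.7,0.1],[0,-0.03,0]],[0.7,[0.4,16.7,0.1],[0,-0.03,0]]]';python3 -c "
from h import *
st();shot('wrist','w33.png',(120,100,520,400),2)"
```

```text
t: 30.4
ee_pos: [569.6, 379.2, 17.0]
orientation: [-1.567, -0.098, 0.094]
ft_force: [-0.1, 0.1, 0.2]
width: 62.1
t 30.40 ee [569.6 379.2  17. ] jaw 1.693 down [ 0.  0. -1.] F [-0.1  0.1  0.2] w 62.1 q [ 0.57  0.76  1.58 -0.    0.8  -1.12]
```

View pics/w33.png

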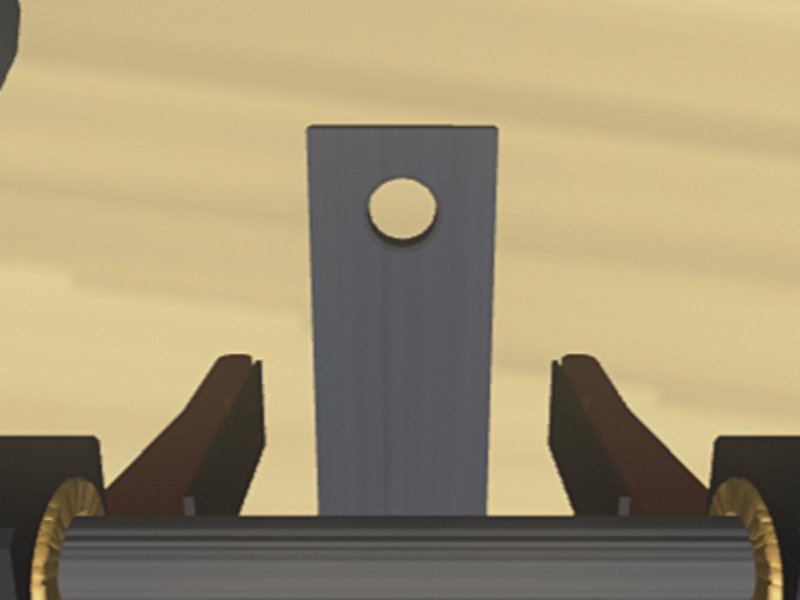

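```bash
python3 -m jog '[[0.7,[-0.1,0.7,-0.1],[0,0,0]],[0.7,[-0.1,1.45,-0.1],[0,0,0]],[0.7,[-0.1,1.45,-0.1],[0,0,0]],[0.7,[-0.1,1.45,-0.1],[0,0,0]]]';python3 -c "
from h import *
st()"; python3 -m jog '[[0.3,[0,0,0],[0,0,0]],[0.2,[0,0,0],[0,0,0]],[0.2,[0,0,0],[0,0,0]],[0.2,[0,0,0],[0,0,0]],[0.2,[0,0,0],[0,0,0]],[0.2,[0,0,0],[0,0,0]]]';python3 -c "
from h import *
st();shot('wrist','w34.png',(120,100,520,400),2)"
```

```text
t: 30.85
ee_pos: [567.5, 378.0, 0.4]
orientation: [-1.568, -0.098, 0.096]
ft_force: [0.9, 0.2, 1.3]
width: 61.7
t 30.85 ee [567.5 378.    0.4] jaw 1.694 down [ 0.  0. -1.] F [0.9 0.2 1.3] w 61.7 q [ 0.57  0.78  1.58 -0.    0.77 -1.12]
t: 31.45
ee_pos: [567.2, 377.8, 0.4]
orientation: [-1.568, -0.097, 0.097]
ft_force: [0.2, -0.2, 5.2]
width: 39.6
t 31.45 ee [567.2 377.8   0.4] jaw 1.694 down [ 0.  0. -1.] F [ 0.2 -0.2  5.2] w 39.6 q [ 0.57  0.78  1.58  0.    0.77 -1.12]
```

View pics/w34.png

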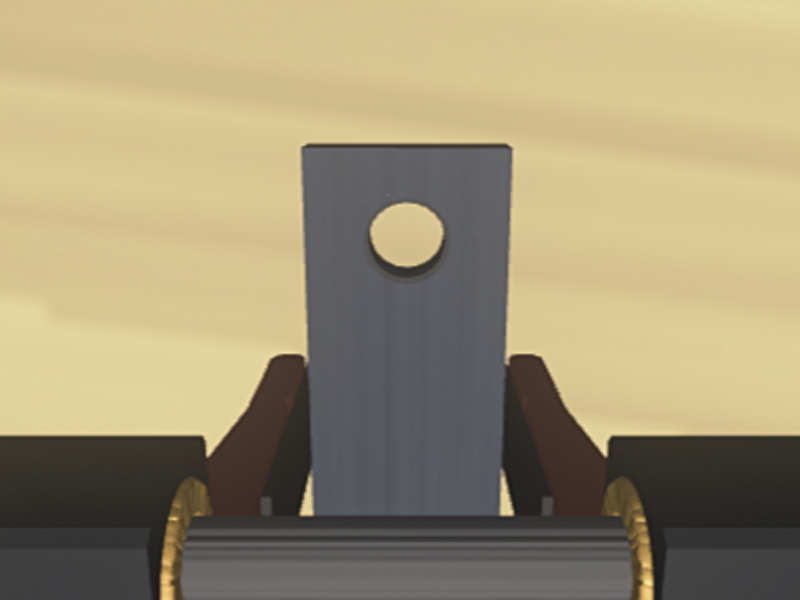

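```bash
python3 -m jog '[[0.2,[0,-1,0],[0,0,0]],[0.2,[0,-4,0],[0,0,0]],[0.2,[0,-9,0],[0,0,0]],[0.2,[0,-14,0],[0,0,0]],[0.2,[0,-17,0],[0,0,0]],[0.2,[0,-17,0],[0,0,0]],[0.2,[0,-17,0],[0,0,0]],[0.2,[0,-17,0],[0,0,0]]]';python3 - <<'E'
from h import *
st();tgt(627,114.2,165,1.454)
E
```

```text
t: 32.3
ee_pos: [565.5, 376.7, 167.5]
orientation: [-1.571, -0.094, 0.1]
ft_force: [0.0, 0.1, -2.6]
width: 39.6
t 32.30 ee [565.5 376.7 167.5] jaw 1.694 down [-0. -0. -1.] F [ 0.   0.1 -2.6] w 39.6 q [ 0.57  0.56  1.53 -0.    1.05 -1.12]
shift cm [  2.88   0.3  -26.8 ] turn [ 0.    0.24 -0.  ] | ee [565.5 376.7 167.5] q6 -1.12 t 32.3
```

```bash
python3 -m jog '[[0.2,[2.9,0,-26.8],[0,0.24,0]],[0.2,[2.9,0,-26.8],[0,0.24,0]],[0.2,[2.9,0,-26.8],[0,0.24,0]],[0.2,[2.9,0,-26.8],[0,0.24,0]],[0.2,[2.9,0,-26.8],[0,0.24,0]],[0.2,[2.9,0,-26.8],[0,0.24,0]],[0.2,[2.9,0,-26.8],[0,0.24,0]],[0.2,[2.9,0,-26.8],[0,0.24,0]]]';python3 - <<'E'
from h import *
ctrl.get_image("top");st();shot("wrist",'w35.png');tgt(627,114.2,85,1.454)
E
```

```text
t: 33.1
ee_pos: [627.7, 115.0, 168.2]
orientation: [-1.569, 0.096, -0.09]
ft_force: [-0.5, -0.4, -3.2]
width: 39.7
t 33.15 ee [627.8 115.8 168.6] jaw 1.454 down [-0. -0. -1.] F [-0.3  0.9 -2.9] w 39.5 q [ 0.16  0.51  1.64  0.    1.   -1.29]
shift cm [-0.05  8.4  -0.22] turn [ 0.  0. -0.] | ee [627.9 116.4 169. ] q6 -1.29 t 33.2
```

View pics/w35.png

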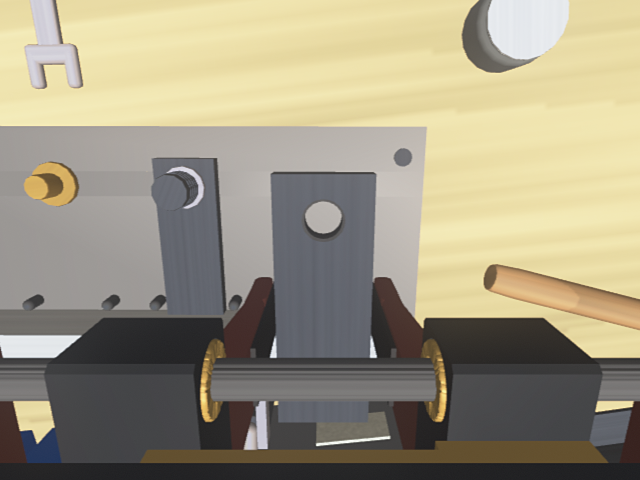

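```bash
python3 -m jog '[[0.2,[-0.2,2,-0.2],[0,0,0]],[0.2,[-0.2,4,-0.2],[0,0,0]],[0.2,[-0.2,6,-0.2],[0,0,0]],[0.2,[-0.2,8.2,-0.2],[0,0,0]],[0.2,[-0.2,8.2,-0.2],[0,0,0]],[0.2,[-0.2,8.2,-0.2],[0,0,0]],[0.2,[-0.2,8.2,-0.2],[0,0,0]]]';python3 - <<'E'
from h import *
st();shot("wrist",'w36.png',(120,100,520,400),2)
E
```

```text
t: 33.9
ee_pos: [627.3, 114.4, 89.4]
orientation: [-1.569, 0.09, -0.092]
ft_force: [-0.1, -0.7, -2.6]
width: 39.9
t 33.90 ee [627.3 114.4  89.4] jaw 1.455 down [ 0.  0. -1.] F [-0.1 -0.7 -2.6] w 39.9 q [ 0.16  0.61  1.68  0.    0.86 -1.29]
```

View pics/w36.png

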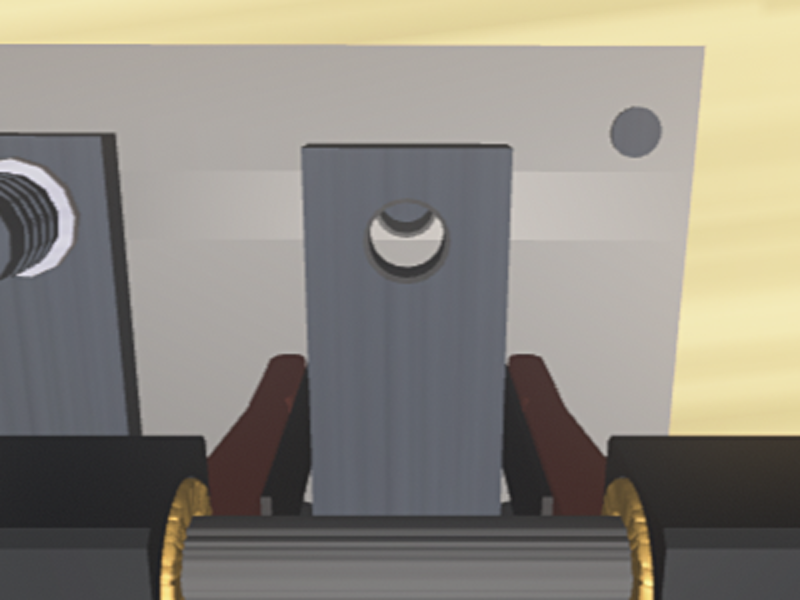

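```bash
python3 - <<'E'
from h import *
im=wimg();o=ctrl.get_obs();M=R.from_rotvec(o["orientation"]).as_matrix();p=o["ee_pos"];print(p)
f=lambda u,v,z:M.T@(ray(im,120+(u+.5)/2-.5,100+(v+.5)/2-.5,z)-p)
print("eye",f(407,236,p[2]+9.6),"endedge",f(407,147,p[2]+9.6),"bore",f(405.5,206,56))
E
python3 -m jog '[[0.2,[0.05,1,0],[0,0,0]],[0.2,[0.05,2.2,0],[0,0,0]],[0.2,[0.05,2.4,0],[0,0,0]],[0.2,[0.05,2.4,0],[0,0,0]],[0.2,[0.05,2.4,0],[0,0,0]]]';python3 - <<'E'
from h import *
st();shot("wrist",'w37.png',(220,120,420,320),3)
E
```

```text
[627.42 114.02  89.57]
eye [-38.57  -9.68   0.22] endedge [-55.62  -9.71   0.23] bore [-37.31  33.5   -0.31]
t: 34.5
ee_pos: [627.2, 113.4, 64.1]
orientation: [-1.569, 0.092, -0.092]
ft_force: [-0.1, 0.4, -3.2]
width: 39.8
t 34.50 ee [627.2 113.4  64.1] jaw 1.454 down [-0. -0. -1.] F [-0.1  0.4 -3.2] w 39.8 q [ 0.16  0.64  1.68 -0.    0.81 -1.29]
```

View pics/w37.png

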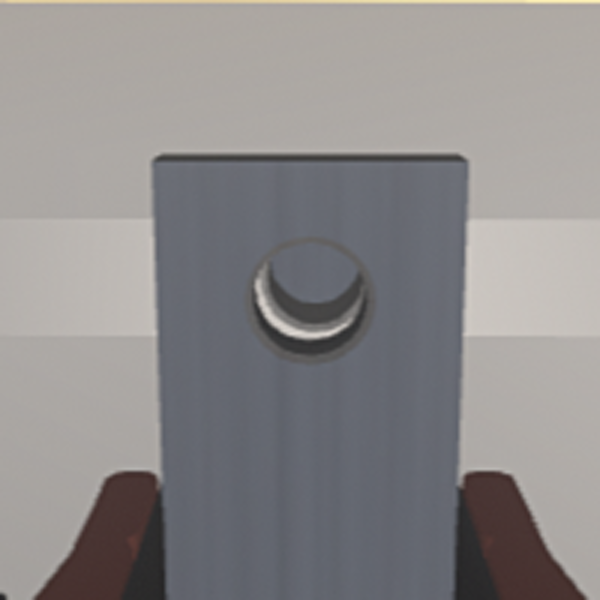

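```bash
python3 -m jog '[[0.2,[0.06,0,0.09],[0,0,0]],[0.2,[0.06,0.4,0.09],[0,0,0]],[0.2,[0.06,0.65,0.09],[0,0,0]],[0.2,[0.06,0.72,0.09],[0,0,0]],[0.2,[0.06,0.72,0.09],[0,0,0]]]';python3 - <<'E'
from h import *
st();shot("wrist",'w38.png',(220,120,420,320),3)
E
```

```text
t: 35.05
ee_pos: [627.7, 114.3, 56.8]
orientation: [-1.569, 0.092, -0.091]
ft_force: [0.4, 0.7, -2.8]
width: 39.7
t 35.05 ee [627.7 114.3  56.8] jaw 1.454 down [-0. -0. -1.] F [ 0.4  0.7 -2.8] w 39.7 q [ 0.16  0.65  1.68  0.    0.8  -1.29]
```

View pics/w38.png

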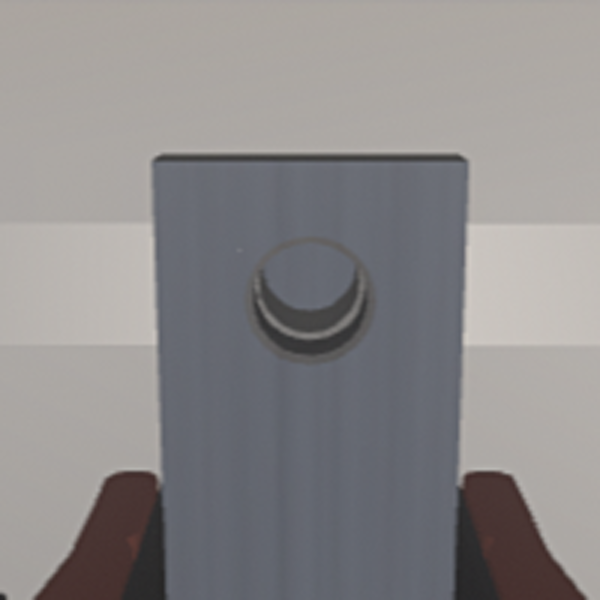

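Bore and eye are concentric (≈(311,300) in the crop). Set down and release.

```bash
python3 -m jog '[[0.2,[0,0.06,0],[0,0,0]],[0.2,[0,0.06,0],[0,0,0]],[0.3,[0,0.06,0],[0,0,0]],[0.65,[0,0.03,0],[0,0,0]],[0.65,[0,0.03,0],[0,0,0]],[0.65,[0,0.03,0],[0,0,0]]]';python3 -c "
from h import *
st()"; python3 -m jog '[[0.65,[0,-5,0],[0,0,0]],[0.65,[0,-10,0],[0,0,0]],[0.65,[0,-12,0],[0,0,0]],[0.65,[0,-12,0],[0,0,0]]]';python3 - <<'E'
from h import *
st();shot("wrist",'w39.png');tgt(406,-219,165,-.075)
E
```

```text
t: 35.7
ee_pos: [628.1, 114.4, 57.1]
orientation: [-1.569, 0.091, -0.092]
ft_force: [0.4, -0.8, 0.5]
width: 56.6
t 35.70 ee [628.1 114.4  57.1] jaw 1.454 down [ 0.  0. -1.] F [ 0.4 -0.8  0.5] w 56.6 q [ 0.16  0.65  1.68 -0.    0.8  -1.29]
t: 36.1
ee_pos: [630.3, 114.8, 181.1]
orientation: [-1.567, 0.086, -0.097]
ft_force: [-0.1, 0.7, -0.2]
width: 57.0
t 36.10 ee [630.3 114.8 181.1] jaw 1.454 down [ 0.01  0.   -1.  ] F [-0.1  0.7 -0.2] w 57.0 q [ 0.16  0.49  1.63  0.    1.02 -1.29]
shift cm [-18.25   1.26 -35.72] turn [-0.    1.53  0.  ] | ee [628.8 114.5 178.7] q6 -1.29 t 36.15
```

View pics/w39.png

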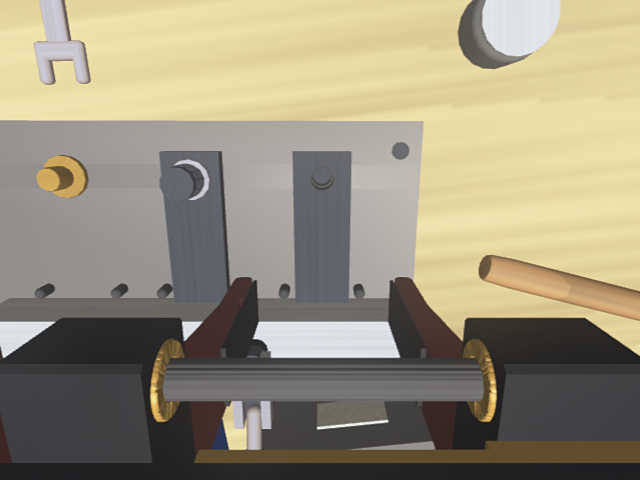

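```bash
python3 -m jog '[[0.6,[-18.2,1,-35.7],[0,1.53,0]],[0.6,[-18.2,1,-35.7],[0,1.53,0]],[0.6,[-18.2,1,-35.7],[0,1.53,0]],[0.6,[-18.2,1,-35.7],[0,1.53,0]],[0.6,[-18.2,1,-35.7],[0,1.53,0]],[0.6,[-18.2,1,-35.7],[0,1.53,0]],[0.6,[-18.2,1,-35.7],[0,1.53,0]],[0.6,[-18.2,1,-35.7],[0,1.53,0]]]';python3 -m jog '[[0.6,[0,0,0],[0,0,0]],[0.6,[0,0,0],[0,0,0]]]';python3 -c "
from h import *
tgt(406.3,-219.6,150,-.075)"
```

```text
t: 36.95
ee_pos: [403.6, -219.1, 165.3]
orientation: [-1.317, 1.027, -1.022]
ft_force: [1.2, 0.1, -0.5]
width: 52.6
t: 37.15
ee_pos: [404.6, -218.7, 165.6]
orientation: [-1.318, 1.024, -1.02]
ft_force: [0.6, -0.1, -0.7]
width: 52.7
shift cm [0.13 1.56 0.15] turn [ 0.    0.33 -0.  ] | ee [ 404.6 -218.7  165.6] q6 -0.77 t 37.15
```

```bash
python3 -m jog '[[0.6,[0.1,1.6,0.15],[0,0.33,0]],[0.6,[0.1,1.6,0.15],[0,0.33,0]],[0.6,[0.1,1.6,0.15],[0,0.33,0]],[0.6,[0.1,1.6,0.15],[0,0.33,0]],[0.6,[0.1,5,0.15],[0,0.33,0]],[0.6,[0.1,5,0.15],[0,0.33,0]],[0.6,[0.1,5,0.15],[0,0.33,0]]]';python3 -c "
from h import *
st();shot('wrist','w40.png',(200,150,450,400),2.4)"
```

```text
t: 37.85
ee_pos: [407.4, -218.3, 116.7]
orientation: [-1.174, 1.265, -1.262]
ft_force: [0.6, -1.1, -0.4]
width: 52.4
t 37.85 ee [ 407.4 -218.3  116.7] jaw -0.073 down [-0.  0. -1.] F [ 0.6 -1.1 -0.4] w 52.4 q [-0.52  0.36  2.05  0.    0.73 -0.44]
```

View pics/w40.png

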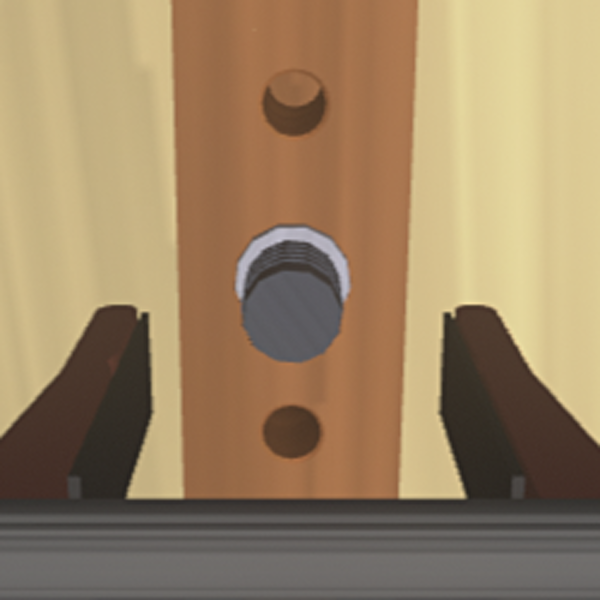

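```bash
python3 -c "
from h import *
im=wimg();o=ctrl.get_obs();M=R.from_rotvec(o['orientation']).as_matrix();p=o['ee_pos']
f=lambda u,v,z:M.T@(ray(im,200+(u+.5)/2.4-.5,150+(v+.5)/2.4-.5,z)-p)
print(p,f(292,313,84),f(293,280,60))"
```

```text
[ 408.22 -218.97  117.67] [ 1.38 33.67 -1.87] [ 1.86 57.67 -1.89]
```

```bash
python3 -m jog '[[0.6,[0.15,2,-0.18],[0,0,0]],[0.6,[0.15,4,-0.18],[0,0,0]],[0.5,[0.15,5.45,-0.18],[0,0,0]],[0.4,[0.15,5.45,-0.18],[0,0,0]],[0.4,[0.15,5.45,-0.18],[0,0,0]]]';python3 -c "
from h import *
st();shot('wrist','w41.png',(200,150,450,400),2.4)"
```

```text
t: 38.45
ee_pos: [406.2, -220.5, 63.1]
orientation: [-1.172, 1.264, -1.265]
ft_force: [-0.4, -0.7, 0.1]
width: 35.6
t 38.45 ee [ 406.2 -220.5   63.1] jaw -0.076 down [ 0. -0. -1.] F [-0.4 -0.7  0.1] w 35.6 q [-0.52  0.46  2.08  0.    0.6  -0.45]
```

View pics/w41.png

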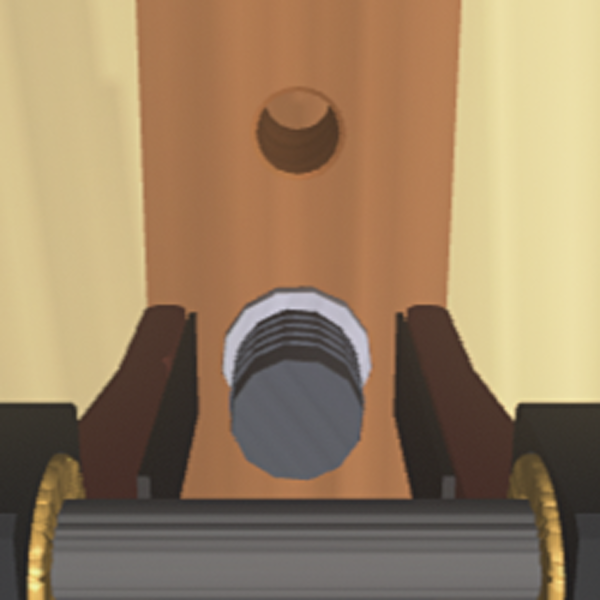

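Same picture as for the first pin, head centred at (297,418) between the fingers. Grip and lift.

```bash
python3 -m jog '[[0.2,[0,0.05,0],[0,0,0]],[0,[0,0.05,0],[0,0,0]],[0,[0,0.05,0],[0,0,0]],[0,[0,0.05,0],[0,0,0]],[0,[0,0.05,0],[0,0,0]],[0,[0,0.05,0],[0,0,0]]]';python3 -c "
from h import *
st()"; python3 -m jog '[[0,[0,-1,0],[0,0,0]],[0,[0,-3,0],[0,0,0]],[0,[0,-6,0],[0,0,0]],[0,[0,-10,0],[0,0,0]],[0,[0,-12,0],[0,0,0]],[0,[0,-12,0],[0,0,0]]]'; python3 -c "
from h import *
st(); tgt(590,118.4,178,1.454)"
```

```text
t: 39.1
ee_pos: [406.2, -220.5, 62.5]
orientation: [-1.172, 1.264, -1.266]
ft_force: [-0.4, 0.7, 6.5]
width: 21.4
t 39.10 ee [ 406.2 -220.5   62.5] jaw -0.076 down [ 0. -0. -1.] F [-0.4  0.7  6.5] w 21.4 q [-0.52  0.46  2.08  0.    0.6  -0.45]
t: 39.7
ee_pos: [407.3, -221.2, 184.8]
orientation: [-1.17, 1.26, -1.27]
ft_force: [-0.6, -1.0, -0.8]
width: 21.3
t 39.70 ee [ 407.3 -221.2  184.8] jaw -0.076 down [ 0.01 -0.   -1.  ] F [-0.6 -1.  -0.8] w 21.3 q [-0.52  0.24  2.01 -0.    0.88 -0.45]
shift cm [-35.25   0.68  15.64] turn [-0.   -1.53  0.01] | ee [ 407.3 -221.2  184.8] q6 -0.45 t 39.7
```

```bash
python3 -m jog '[[0,[-35.2,0,15.6],[0,-1.53,0]],[0,[-35.2,0,15.6],[0,-1.53,0]],[0,[-35.2,0,15.6],[0,-1.53,0]],[0,[-35.2,0,15.6],[0,-1.53,0]],[0,[-35.2,0,15.6],[0,-1.53,0]],[0,[-35.2,0,15.6],[0,-1.53,0]],[0,[-35.2,0,15.6],[0,-1.53,0]],[0,[-35.2,0,15.6],[0,-1.53,0]]]';python3 -m jog '[[0,[0,0,0],[0,0,0]],[0,[0,0,0],[0,0,0]]]';python3 -c "
from h import *
tgt(590,118.4,142,1.454)"
```

```text
t: 40.5
ee_pos: [588.1, 121.7, 180.0]
orientation: [-1.544, 0.346, -0.343]
ft_force: [1.1, -0.7, -1.5]
width: 21.5
t: 40.7
ee_pos: [586.8, 119.2, 179.9]
orientation: [-1.544, 0.353, -0.348]
ft_force: [-0.6, -0.4, -0.8]
width: 21.3
shift cm [0.33 3.79 0.08] turn [ 0.   -0.33 -0.  ] | ee [586.8 119.2 179.9] q6 -0.94 t 40.7
```

```bash
python3 -m jog '[[0,[0.3,1,0.1],[0,-0.33,0]],[0,[0.3,2,0.1],[0,-0.33,0]],[0,[0.3,3.8,0.1],[0,-0.33,0]],[0,[0.3,3.8,0.1],[0,-0.33,0]],[0,[0.3,3.8,0.1],[0,-0.33,0]],[0,[0.3,3.8,0.1],[0,-0.33,0]]]';python3 -c "
from h import *
st(); shot('wrist','w42.png',(200,150,450,400),2.4);tgt(590,118.4,118,1.454)"
```

```text
t: 41.3
ee_pos: [591.2, 117.9, 144.4]
orientation: [-1.569, 0.093, -0.094]
ft_force: [-0.4, 0.6, -0.8]
width: 21.4
t 41.30 ee [591.2 117.9 144.4] jaw 1.452 down [ 0.  0. -1.] F [-0.4  0.6 -0.8] w 21.4 q [ 0.18  0.49  1.73 -0.    0.92 -1.27]
shift cm [-0.15  2.66  0.01] turn [-0. -0.  0.] | ee [591.5 118.1 144.6] q6 -1.28 t 41.35
```

View pics/w42.png

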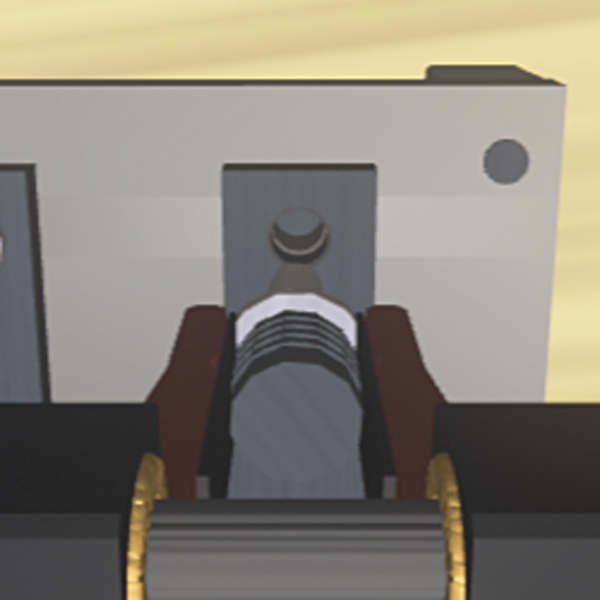

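```bash
python3 -c "
from h import *
im=wimg();o=ctrl.get_obs();M=R.from_rotvec(o['orientation']).as_matrix();p=o['ee_pos']
f=lambda u,v,z:M.T@(ray(im,200+(u+.5)/2.4-.5,150+(v+.5)/2.4-.5,z)-p)
print(p,'eye',f(300,236,66),'bore',f(299,227,56),'head',f(296,422,p[2]+21.5))"
```

```text
[591.47 118.22 144.57] eye [-1.42 78.57  0.45] bore [-1.11 88.57  0.18] head [  1.15 -21.5   -0.18]
```

```bash
python3 -m jog '[[0,[-0.21,1,0.04],[0,0,0]],[0,[-0.21,2,0.04],[0,0,0]],[0,[-0.21,2.6,0.04],[0,0,0]],[0,[-0.21,2.6,0.04],[0,0,0]],[0,[-0.21,2.6,0.04],[0,0,0]]]';python3 -c "
from h import *
st(); shot('wrist','w43.png',(250,180,400,330),4)"
```

```text
t: 41.9
ee_pos: [588.9, 119.1, 117.3]
orientation: [-1.569, 0.092, -0.091]
ft_force: [0.5, -0.3, -0.8]
width: 21.2
t 41.90 ee [588.9 119.1 117.3] jaw 1.454 down [-0. -0. -1.] F [ 0.5 -0.3 -0.8] w 21.2 q [ 0.18  0.52  1.75  0.    0.87 -1.27]
```

View pics/w43.png

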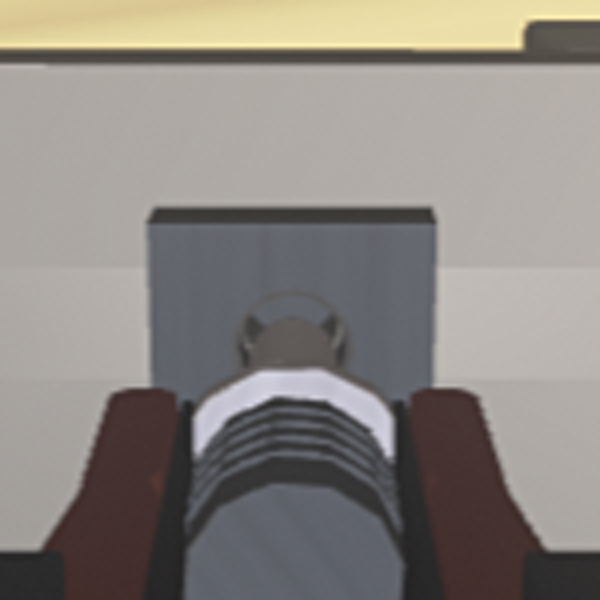

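```bash
python3 -m jog '[[0,[0.03,0.4,0],[0,0,0]],[0,[0.03,0.8,0],[0,0,0]],[0,[0.03,1.1,0],[0,0,0]],[0,[0.03,1.1,0],[0,0,0]]]'; python3 -c "
from h import *
st()"; python3 -m jog '[[0,[0,0.3,0],[0,0,0]],[0,[0,0.6,0],[0,0,0]],[0,[0,0.9,0],[0,0,0]],[0,[0,1.2,0],[0,0,0]],[0,[0,1.2,0],[0,0,0]]]'; python3 -c "
from h import *
st()"
```

```text
t: 42.35
ee_pos: [589.0, 119.0, 106.2]
orientation: [-1.569, 0.092, -0.091]
ft_force: [-0.6, 0.5, -0.7]
width: 21.5
t 42.35 ee [589.  119.  106.2] jaw 1.454 down [-0. -0. -1.] F [-0.6  0.5 -0.7] w 21.5 q [ 0.18  0.54  1.76 -0.    0.85 -1.27]
t: 42.85
ee_pos: [589.0, 119.0, 94.2]
orientation: [-1.569, 0.092, -0.091]
ft_force: [0.1, 0.2, -0.9]
width: 21.1
t 42.85 ee [589.  119.   94.2] jaw 1.454 down [-0. -0. -1.] F [ 0.1  0.2 -0.9] w 21.1 q [ 0.18  0.56  1.76  0.    0.82 -1.27]
```

In the bore without any side force. On down.

```bash
python3 -m jog '[[0,[0,0.7,0],[0,0,0]],[0,[0,1.4,0],[0,0,0]],[0,[0,1.9,0],[0,0,0]],[0,[0,2.2,0],[0,0,0]],[0,[0,2.25,0],[0,0,0]],[0,[0,2.25,0],[0,0,0]]]'; python3 -c "
from h import *
st()"
```

```text
t: 43.45
ee_pos: [589.0, 119.0, 72.6]
orientation: [-1.569, 0.092, -0.091]
ft_force: [-2.2, -0.5, 5.7]
width: 21.2
t 43.45 ee [589.  119.   72.6] jaw 1.454 down [-0. -0. -1.] F [-2.2 -0.5  5.7] w 21.2 q [ 0.18  0.59  1.77 -0.    0.79 -1.27]
```

```bash
python3 -m jog '[[0.2,[0,-0.05,0],[0,0,0]],[0.45,[0,-0.05,0],[0,0,0]],[0.45,[0,-0.05,0],[0,0,0]],[0.45,[0,-4,0],[0,0,0]],[0.45,[0,-9,0],[0,0,0]],[0.45,[0,-11,0],[0,0,0]],[0.45,[0,-11,0],[0,0,0]]]'; python3 -c "
from h import *
st();shot('wrist','w44.png',(150,100,500,350),2.2);tgt(420,-420,260,1.2)"
```

```text
t: 44.15
ee_pos: [591.9, 119.5, 186.1]
orientation: [-1.567, 0.086, -0.097]
ft_force: [0.8, 0.5, -0.1]
width: 39.8
t 44.15 ee [591.9 119.5 186.1] jaw 1.454 down [ 0.01  0.   -1.  ] F [ 0.8  0.5 -0.1] w 39.8 q [ 0.18  0.43  1.71 -0.    0.99 -1.27]
shift cm [-10.62  -7.71 -55.54] turn [-0.    0.25  0.  ] | ee [590.4 119.3 183.8] q6 -1.27 t 44.2
```

View pics/w44.png

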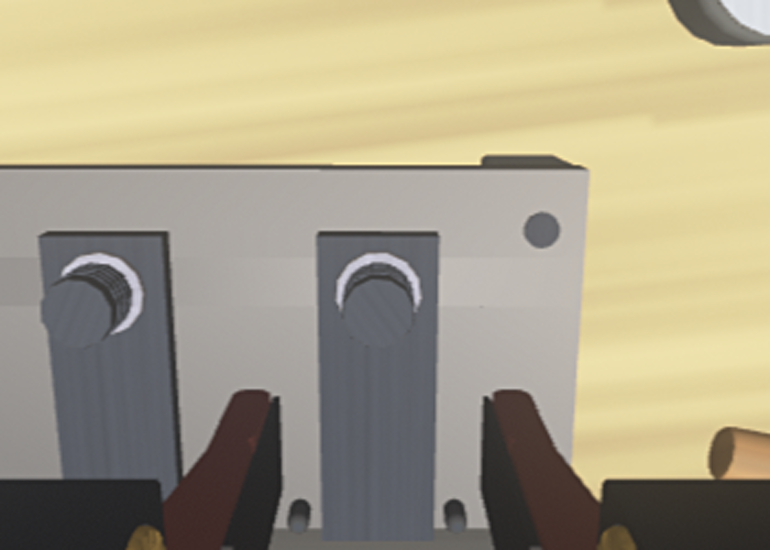

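```bash
python3 -m jog '[[0.45,[0,-5,0],[0,0,0]],[0.45,[-38,-5,40],[0,0,0]],[0.45,[-38,-5,40],[0,0,0]],[0.45,[-38,-5,40],[0,0,0]],[0.45,[-38,-5,40],[0,0,0]],[0.45,[-38,-5,40],[0,0,0]],[0.45,[-38,-5,40],[0,0,0]],[0.45,[-38,-5,40],[0,0,0]]]'; python3 -m jog '[[0.45,[-12,0,12],[0,0,0]],[0.45,[-12,0,12],[0,0,0]],[0.45,[-12,0,12],[0,0,0]],[0.45,[-12,0,12],[0,0,0]],[0.45,[-12,0,12],[0,0,0]]]'; python3 -c "
from h import *
st();shot('top','t45.png',(190,80,600,310),1.9);shot('scene','s45.png',(80,180,500,400),1.9)"
```

```text
t: 45.0
ee_pos: [377.4, 399.9, 230.5]
orientation: [-1.571, 0.093, -0.09]
ft_force: [0.5, 0.7, 0.1]
width: 39.4
t: 45.5
ee_pos: [271.9, 533.6, 230.1]
orientation: [-1.571, 0.09, -0.088]
ft_force: [-0.1, -0.5, 0.2]
width: 39.8
t 45.50 ee [271.9 533.6 230.1] jaw 1.458 down [-0. -0. -1.] F [-0.1 -0.5  0.2] w 39.8 q [ 1.08  0.38  1.68  0.    1.08 -0.38]
```

View pics/t45.png

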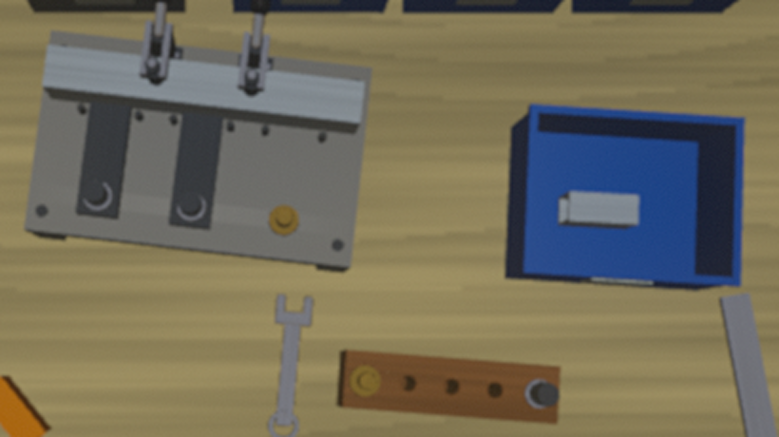

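View pics/s45.png

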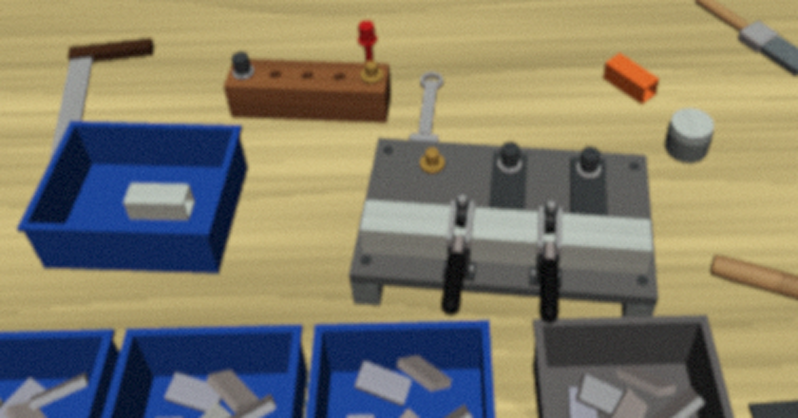

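```bash
python3 -c "
from h import *
st();print(ctrl.close_job())"
```

```text
t 45.60 ee [273.9 531.5 230.5] jaw 1.455 down [-0. -0. -1.] F [ 0.1 -0.1  0.7] w 39.3 q [ 1.08  0.38  1.68 -0.    1.09 -0.38]
the job is handed in; nothing more can be done
None
```

The fixture is loaded and the job was handed in at 45.6 s of the 210 s allowed. The steps, in order:
- **Offcut:** it went into the blue bin first.
- **Left station:** I pulled its brass plug and stood it in the end hole of the wooden block.
- **Lugs:** there were only two on the bench. One went to the middle station, whose bore was already open, and the other to the left station. Each was pinned before I moved on.
- **Not needed:** the right station keeps its plug and the third pin was not moved.

The last top and scene pictures show:
- the offcut in the bin;
- both lugs flat between their dowels with tails close to the tube and pin collars on them;
- the plug home in the block;
- the spare pin fully down;
- the wrench, tin and look-alikes not visibly moved.

Neither pin insertion showed a large force: up to about 12 N vertical as each collar seated, and about 9 N sideways on the middle one. The 1 mm gap at each tail was judged by eye in the pictures, not measured.

The wrist and top cameras disagreed by about 3 mm in y. I resolved that by centring on the fingertips close up.

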